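# Put the tools back in their fitted drawer inserts

## Robot

A 7-joint arm with a two-finger parallel gripper is mounted at the origin on a cart in front of the work surface, level with it; the furniture and walls round the work are solid. World frame = base frame: x ahead of the robot, y to its left, z up, the work surface at z = 0. Lengths are in m, angles in rad, forces in N, time in s.
With the tool pointing down it reaches from about 0.4 to 0.875 m from the base axis. Payload 6.5 kg.
Tool frame: the origin (TCP) lies on the centre line of the jaws, within the pads' length; the fingertips stand 17 mm ahead of it and the grasp point (between the pads) lies 2 mm behind it; z points along the fingers, x is the direction in which the jaws open and shut, and the axes are right-handed (so a half turn about z gives the same grasp; the last joint's range is limited). The gripper opens to 88 mm and grips with 3 to 60 N. Pads are 18 mm wide; open, the fingers measure 123 mm over their backs; the gripper's body (75 mm by 187 mm) begins 45 mm behind the grasp point.
Start: joints at [1.125, 0.536, -0.004, 1.538, 0.003, 1.067, -0.071], TCP at [0.241, -0.604, 0.256] pointing down, gripper open.
Joint ranges: [-2.7, 2.7], [-0.37, 2.16], [-1.27, 1.26], [0.24, 2.4], [-1.31, 4.45], [0.19, 1.91], [-2.76, 2.76]. Speed limits (rad/s): [2.39, 2.39, 3.14, 3.14, 3.14, 3.14, 3.14].

## Interface

Orientations are given as a rotation vector (axis times angle).
In Python, from workcell import robot, imaging gives the robot as it stands.
- The arm moves only by the tool move_arm, never from a script. Its argument "steps" is a list of rows, each an object of numbers: "x", "y", "z": the shift along the tool's x, y, z in cm; "wx", "wy", "wz": the turn, a rotation vector about the tool's x, y, z in degrees; "grip": the finger opening in cm, from 0 to 8.81. In form: [{"x": .., "y": .., "z": .., "wx": .., "wy": .., "wz": .., "grip": ..}, ...]. A call has 1 to 8 rows; each row shifts and turns the pose as measured when the row begins, along the tool's axes as they then stand; what a row does not reach is not made up. A row lasts 1/8 s, in which the tool goes at most 62.5 mm and 10.7 degrees, less where a joint would pass 70% of its speed; a pose out of reach is approached as far as the arm can. A call with a gripper value outside its range is refused whole. The fingers move at their own pace and stop on an object; the grip force is fixed at half the most. Time passes only in rows, so rows that do not move let the fingers close. It gives the time, the measured TCP pose, the force and the opening at its end, in the units of the state.
- robot.sense(): the state, without advancing time (a new reading comes with each control period).
- imaging.snapshot(name): name is "side" or "top" or "wrist"; returns the picture (384x512x3 uint8, red, green, blue); there is no depth.
- imaging.camera_params(name): a dict with "camera_matrix" (3x3 intrinsics, pixels), "position" and "orientation" of the camera in the world. Camera axes: x right, y up, looking along -z (the intrinsics and any distortion apply to the point x, -y, -z); pixel columns grow to the right and rows downward; lengths in m; the calibration is good to about 2 mm. A picture is of the moment at which its call begins: read the wrist's pose just before it. camera_params takes no time and is no camera call; for the wrist camera it gives the pose at the moment of the call.
- robot.close_job(): hands the job in, once; it reports no verdict.
The state is a dict: "time_s": time; "joint_pos": joint angles; "joint_vel": joint speeds; "joint_torque": joint torques, N m; "tcp_pos": TCP position; "tool_rot": TCP orientation; "ft_force": force on the tool from outside, world axes, zero at the start; "torque": the same for the moment, N m; "gripper_width": opening from 0.0 (shut) to 1.0 (fully open).
Only numpy, scipy, OpenCV 4.12 (cv2) and the standard library are available. Lean on these libraries where they do the work, as an engineer would, in place of code of your own. Each camera call takes 0.05 s, during which the arm holds its last target.

## Task

Put the two spanners, the red pliers and the spirit level back in the tool drawer, each in the wooden insert whose pocket is cut to its shape and size, the right way round, so that it lies right down on the rubber floor of the pocket (the level standing on its edge). Set each tool down rather than dropping it, and leave the tape measure where it lies.

Things in the scene. Friction and masses are not known exactly. Their poses are not given: they have to be found in the camera images.
- long_wrench: The longer of two bright steel adjustable spanners, lying flat: 196 mm long, head (50 mm wide, 14 mm thick) at the -y end, tail at y = +98 mm; shank about 24 mm wide, 10 mm thick at the origin. 0.28 kg. Origin: centre of its bounding box, at the underside; x across, y along it. Grip it across x at the origin.
- short_wrench: The shorter spanner, same shape: 157 mm long, head (40 mm wide, 14 mm thick) at the -y end, tail at y = +78 mm; shank about 19 mm wide, 10 mm thick at the origin. 0.22 kg. Origin: centre of its bounding box, at the underside; x across, y along it. Grip it across x at the origin.
- pliers: Pliers with red handles, shut, lying flat: 173 mm long, 12 mm thick; steel nose (24 mm wide) at the -y end, handles (54 mm over both) at the +y end; 50 mm wide at the origin. 0.21 kg. Origin: centre of its bounding box, at the underside; x across, y along it. Grip it across x at the origin.
- level: Torpedo spirit level, blue sides, pale top edge, standing on its long edge: 22 mm wide (x), 232 mm long (y), 48 mm high. Same either way round. 0.22 kg. Origin: centre of its bounding box, at the underside; x across, y along it. Grip it across x at the origin.
- insert_long_wrench: Fixed wooden insert, 82 (x) x 264 (y) x 20 mm, with a pocket (dark rubber floor) 12 mm deep. Origin: centre of its underside, 6 mm above the bench; pocket floor 8 mm, rim 20 mm above the origin. Pocket from y = -105 to +105 mm: 64 mm wide at the head end (-y), 40 mm at the tail. Seated, the tool's origin is straight above the insert's, 8 mm higher, same yaw (head to -y).
- insert_short_wrench: Fixed wooden insert, 82 (x) x 264 (y) x 20 mm, with a pocket (dark rubber floor) 12 mm deep. Origin: centre of its underside, 6 mm above the bench; pocket floor 8 mm, rim 20 mm above the origin. Pocket from y = -85 to +85 mm: 54 mm wide at the head end (-y), 34 mm at the tail end. Seated, the tool's origin is straight above the insert's, 8 mm higher, same yaw (head to -y).
- insert_pliers: Fixed wooden insert, 82 (x) x 264 (y) x 20 mm, with a pocket (dark rubber floor) 12 mm deep. Origin: centre of its underside, 6 mm above the bench; pocket floor 8 mm, rim 20 mm above the origin. Pocket from y = -93 to +93 mm: about 40 mm wide for the nose (-y), 68 mm for the handles. Seated, the tool's origin is straight above the insert's, 8 mm higher, same yaw (nose to -y).
- insert_level: Fixed wooden insert, 82 (x) x 264 (y) x 20 mm, with a pocket (dark rubber floor) 12 mm deep. Origin: centre of its underside, 6 mm above the bench; pocket floor 8 mm, rim 20 mm above the origin. Pocket a straight slot 36 mm wide, y = -123 to +123 mm; the level stands 36 mm out of it. Seated, the tool's origin is straight above the insert's, 8 mm higher, same yaw or half a turn off.
- trough (a point): Centre of the drawer, 14 mm above the bench. The 4 inserts lie 84 mm apart side by side in it, in any order, +y to the drawer front (right). A finger trough, 50 mm wide (-25 < y < 25 mm) and as deep as the pockets, runs across all of them at their origins. Drawer walls: 34 mm high (front 46), inner faces 14 mm beyond the outer inserts.
- tape_rule: Bystander: yellow tape measure lying behind the tools, 74 x 71 x 36 mm. Origin: centre of the underside.

How it is judged:
By the outcome, as a careful person would: the job done as asked, in the order asked, and still so for the second after the job is handed in, with the robot touching nothing.
It also fails if it takes over 99 s, if anything falls off the work surface, if the arm or the gripper's body presses on something with over 40 N, if the wrist force passes 120 N, or if a joint passes its speed limit or range.

## Working session

There is one attempt and no reset: what is moved stays moved. The work goes in short steps, Python scripts to look and compute and a tool call to move; the robot and the scene stay as the last step left them, time stands still between calls to the robot, and variables do not carry over. Pictures are saved under pics/ and viewed, and the job is handed in when it is done.

Besides the shell and the picture viewer there is one more tool, called after "Request:" by a JSON object that holds its "method" and its "body", one argument or row to a line. move_arm: Moves the arm, as the interface text tells. Its arguments: {"type":"object","properties":{"steps":{"type":"array","items":{"type":"object","properties":{"x":{"type":"number"},"y":{"type":"number"},"z":{"type":"number"},"wx":{"type":"number"},"wy":{"type":"number"},"wz":{"type":"number"},"grip":{"type":"number"}}}}},"required":["steps"]}

```bash
mkdir -p pics
python3 - <<'E'
from workcell import robot, imaging
import cv2
print(robot.sense())
for n in ("side","top","wrist"):
    p=imaging.camera_params(n); print(n,p)
    cv2.imwrite(f"pics/{n}0.png",imaging.snapshot(n)[:,:,::-1])
E
ls
```

```text
{'time_s': 0.0, 'joint_pos': array([ 1.12479396,  0.53717411, -0.0044492 ,  1.53883281,  0.00261937,
        1.06727148, -0.07121528]), 'joint_vel': array([ 0.0012709 , -0.00103041,  0.00073503, -0.00020977, -0.00045498,
       -0.00077915, -0.00118133]), 'joint_torque': array([ 5.51187786e-04, -5.70979214e+01,  9.91076790e-01, -2.51601756e+01,
       -5.63471485e-02,  1.78275449e-02,  1.88830786e-04]), 'tcp_pos': array([ 0.24075939, -0.60316258,  0.25484951]), 'tool_rot': array([-2.60021008e+00,  1.76162077e+00,  2.29602726e-03]), 'ft_force': array([ 0.38019289, -0.08244105,  0.33969238]), 'torque': array([-0.03243138, -0.05209251,  0.00500543]), 'gripper_width': 0.9988005502760254}
side {'camera_matrix': array([[347.06763294,   0.        , 257.19313688],
       [  0.        , 347.06763294, 192.5143842 ],
       [  0.        ,   0.        ,   1.        ]]), 'position': array([ 0.39250697, -0.68212423,  0.53952251]), 'orientation': array([ 1.01502022, -0.11806783, -0.17705306])}
top {'camera_matrix': array([[443.21052989,   0.        , 252.292026  ],
       [  0.        , 443.21052989, 185.55397571],
       [  0.        ,   0.        ,   1.        ]]), 'position': array([0.46191998, 0.11348879, 1.28986396]), 'orientation': array([ 0.09404722, -0.05815666, -1.59697028])}
wrist {'camera_matrix': array([[284.61100694,   0.        , 254.76685643],
       [  0.        , 284.61100694, 195.74701275],
       [  0.        ,   0.        ,   1.        ]]), 'position': array([ 0.30705391, -0.57712376,  0.38464903]), 'orientation': array([-0.24487995,  0.16881249, -1.18182823])}
pics
```

View pics/top0.png

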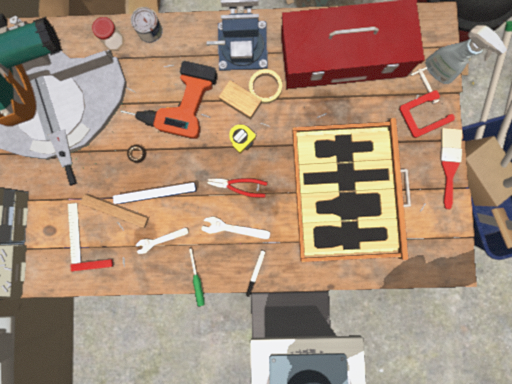

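View pics/side0.png

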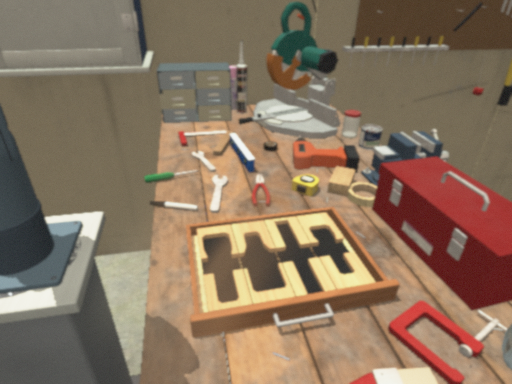

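View pics/wrist0.png

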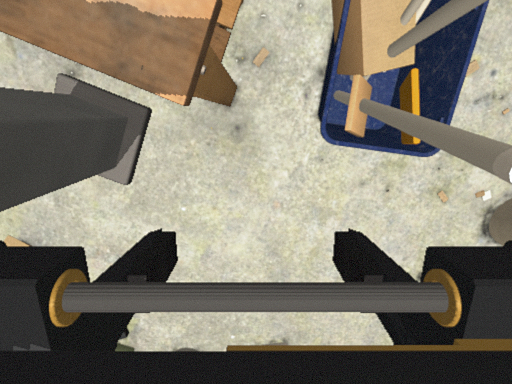

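```bash
python3 - <<'E'
import cv2
a=cv2.imread('pics/top0.png')
cv2.imwrite('pics/t_a.png',cv2.resize(a[180:384,0:230],None,fx=3.2,fy=2.9) if 0 else cv2.resize(a[0:200,0:260],None,fx=3,fy=3,interpolation=cv2.INTER_CUBIC))
cv2.imwrite('pics/t_b.png',cv2.resize(a[0:200,250:512],None,fx=3,fy=3,interpolation=cv2.INTER_CUBIC))
cv2.imwrite('pics/t_c.png',cv2.resize(a[184:384,0:260],None,fx=3,fy=3,interpolation=cv2.INTER_CUBIC))
E
python3 - <<'E'
import cv2
a=cv2.imread('pics/top0.png')
cv2.imwrite('pics/t_a.png',cv2.resize(a[170:270,100:280],None,fx=4.4,fy=4.4,interpolation=cv2.INTER_CUBIC))
cv2.imwrite('pics/t_b.png',cv2.resize(a[115:265,285:415],None,fx=4,fy=4,interpolation=cv2.INTER_CUBIC))
E
```

```text
(no output)
```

View pics/t_a.png

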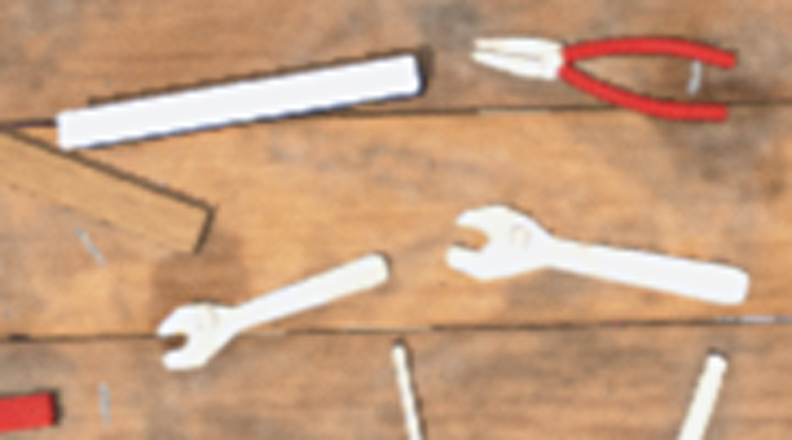

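View pics/t_b.png

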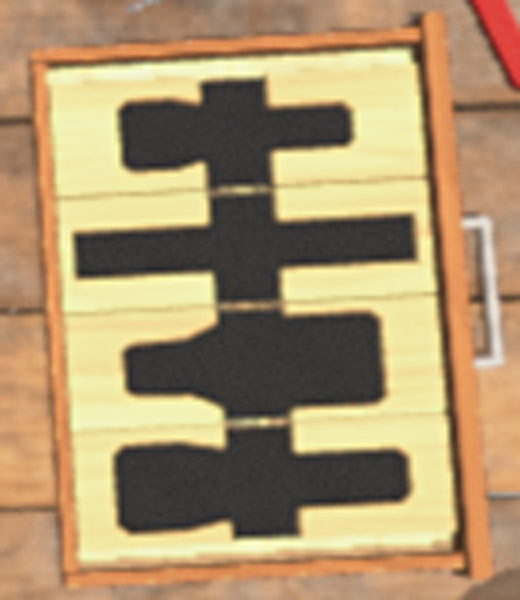

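```bash
cat > h.py <<'E'
import numpy as np, cv2
from scipy.spatial.transform import Rotation as R
def bp(p,uv,z):
    K=p['camera_matrix'];Rm=R.from_rotvec(p['orientation']).as_matrix()
    uv=np.atleast_2d(np.array(uv,float)); 
    d=np.c_[(uv[:,0]-K[0,2])/K[0,0],-(uv[:,1]-K[1,2])/K[1,1],-np.ones(len(uv))]@Rm.T
    c=np.array(p['position']); z=np.broadcast_to(z,len(uv))
    return c+d*((z-c[2])/d[:,2])[:,None]
def proj(p,X):
    K=p['camera_matrix'];Rm=R.from_rotvec(p['orientation']).as_matrix()
    q=(np.atleast_2d(X)-p['position'])@Rm
    return np.c_[K[0,0]*q[:,0]/-q[:,2]+K[0,2],K[1,1]*-q[:,1]/-q[:,2]+K[1,2]]
E
python3 - <<'E'
from h import *
from workcell import imaging
p=imaging.camera_params('top')
np.set_printoptions(precision=4,suppress=True)
T=lambda a:np.array(a)/4.4+[100,170]
D=lambda a:np.array(a)/4+[285,115]
def show(n,q):
    print(n);print(q)
    
show('level',bp(p,T([(58,112),(65,150),(415,57),(420,92)]),.048))
show('long head corners/tail',bp(p,T([(450,262),(470,207),(745,285)]),[.012,.012,.01]))
show('short',bp(p,T([(160,330),(172,367),(386,266)]),[.012,.012,.01]))
show('pliers',bp(p,T([(476,50),(732,58),(725,114)]),[.008,.01,.01]))
show('slot',bp(p,D([(75,234),(78,277),(414,215),(415,260)]),.026))
show('insert corners outer',bp(p,D([(47,65),(80,562),(413,45),(455,540)]),.026))
show('seams L/R',bp(p,D([(57,197),(427,178),(65,312),(437,295),(73,428),(448,411)]),.026))
show('drawer corners',bp(p,D([(31,55),(66,583)]),.034))
show('tape',bp(p,[(242,137)],.036))
E
```

```text
level
[[0.5658 0.5347 0.048 ]
 [0.5412 0.5301 0.048 ]
 [0.5947 0.3038 0.048 ]
 [0.572  0.3009 0.048 ]]
long head corners/tail
[[0.4631 0.2882 0.012 ]
 [0.4986 0.2745 0.012 ]
 [0.4431 0.0959 0.01  ]]
short
[[0.4238 0.4792 0.012 ]
 [0.3997 0.4713 0.012 ]
 [0.4616 0.3306 0.01  ]]
pliers
[[0.6024 0.2693 0.008 ]
 [0.592  0.1    0.01  ]
 [0.5551 0.1057 0.01  ]]
slot
[[ 0.6152 -0.0077  0.026 ]
 [ 0.5842 -0.0086  0.026 ]
 [ 0.6217 -0.2494  0.026 ]
 [ 0.5894 -0.2483  0.026 ]]
insert corners outer
[[ 0.7388  0.0079  0.026 ]
 [ 0.3827 -0.0024  0.026 ]
 [ 0.7451 -0.2556  0.026 ]
 [ 0.3914 -0.2651  0.026 ]]
seams L/R
[[ 0.6423  0.0042  0.026 ]
 [ 0.6481 -0.2601  0.026 ]
 [ 0.5594  0.0015  0.026 ]
 [ 0.564  -0.2625  0.026 ]
 [ 0.4768 -0.0011  0.026 ]
 [ 0.4817 -0.2655  0.026 ]]
drawer corners
[[0.7447 0.0198 0.034 ]
 [0.369  0.0086 0.034 ]]
tape
[[0.7248 0.1663 0.036 ]]
```

Run:
```python
from h import *
from workcell import imaging
from scipy.ndimage import label
p=imaging.camera_params('top')
np.set_printoptions(precision=4,suppress=True)
a=cv2.imread('pics/top0.png')
S=6
def world_pts(x0,y0,x1,y1,z,kind):
    c=cv2.resize(a[y0:y1,x0:x1],None,fx=S,fy=S,interpolation=cv2.INTER_CUBIC)
    hsv=cv2.cvtColor(c,cv2.COLOR_BGR2HSV).astype(int)
    m=(hsv[...,1]<75)&(hsv[...,2]>165)
    if kind=='pl': m|=((hsv[...,0]<8)|(hsv[...,0]>170))&(hsv[...,1]>140)&(hsv[...,2]>100)
    l,n=label(m); k=np.argmax(np.bincount(l.ravel())[1:])+1
    v,u=np.nonzero(l==k)
    return bp(p,np.c_[(u+.5)/S+x0-.5,(v+.5)/S+y0-.5],z)[:,:2]
def rep(n,P,yaw):
    # local frame yaw (deg): y axis=(-sin,cos)
    c,s=np.cos(np.radians(yaw)),np.sin(np.radians(yaw))
    L=np.c_[P@[c,s],P@[-s,c]]; mn,mx=L.min(0),L.max(0); m=(mn+mx)/2
    print(n,'yaw',yaw,'size',mx-mn,'centre',m[0]*np.array([c,s])+m[1]*np.array([-s,c]))
for n,box,z in [('level',(105,175,205,210),.048),('long',(195,212,275,245),.012),('short',(130,223,195,258),.012),('pl',(203,172,270,203),.01)]:
    P=world_pts(*box,z,n)
    q=P-P.mean(0); w,V=np.linalg.eigh(q.T@q); d=V[:,1]
    if d[1]>0:d=-d     # +y towards world -y
    yaw=np.degrees(np.arctan2(-d[0],d[1])); rep(n+' pca',P,yaw)
    if n in('long','short'):
        t=q@d; lo,hi=t.min(),t.max(); L=hi-lo
        xs=[];ts=[]
        nrm=np.array([-d[1],d[0]])
        for f in np.linspace(.5,.92,12):
            k=abs(t-(lo+f*L))<.003; e=q[k]@nrm; xs.append((e.min()+e.max())/2); ts.append(lo+f*L)
        sl=np.polyfit(ts,xs,1)[0]
        d2=d+sl*nrm; yaw=np.degrees(np.arctan2(-d2[0],d2[1])); rep(n+' shank',P,yaw)
        # shank centre at origin
        print(np.c_[ts,xs][:3])
print(bp(p,[(300,85),(283,90),(180,62)],.0))
```

```text
level pca yaw -172.36839954734702 size [0.0282 0.2362] centre [0.5694 0.4204]
long pca yaw 168.66735184425139 size [0.0519 0.1996] centre [0.4628 0.1922]
long shank yaw 168.06118880821927 size [0.0519 0.1995] centre [0.462  0.1922]
[[0.0081 0.0002]
 [0.0158 0.0001]
 [0.0234 0.0002]]
short pca yaw -160.94944295761428 size [0.0436 0.1609] centre [0.4382 0.4066]
short shank yaw -161.8739830778439 size [0.0436 0.1608] centre [0.4374 0.4062]
[[0.0072 0.0004]
 [0.0133 0.0006]
 [0.0195 0.0004]]
pl pca yaw 169.78661234153657 size [0.0551 0.1138] centre [0.5837 0.1576]
[[ 0.8843 -0.009   0.    ]
 [ 0.8707  0.0421  0.    ]
 [ 0.968   0.3494  0.    ]]
```

```bash
cat > plan.py <<'E'
import sys
from h import *
from workcell import robot
def plan(x,y,z,yaw):
    s=robot.sense(); M=R.from_rotvec(s['tool_rot']).as_matrix(); t=s['tcp_pos']
    c,sn=np.cos(np.radians(yaw)),np.sin(np.radians(yaw))
    G=np.c_[[c,sn,0],[sn,-c,0],[0,0,-1]]
    w=np.degrees(R.from_matrix(M.T@G).as_rotvec())
    d=(np.array([x,y,z])-t)
    print('t',round(s['time_s'],2),'tcp',np.round(t,4),'yaw',round(float(np.degrees(np.arctan2(M[1,0],M[0,0]))),2),'grip',round(s['gripper_width']*8.81,2),'F',np.round(s['ft_force'],1),'q',np.round(s['joint_pos'],2))
    print('w deg',np.round(w,2),'| shift now-axes cm',np.round(M.T@d*100,2),'| shift in goal axes cm',np.round(G.T@d*100,2))
if __name__=='__main__': plan(*map(float,sys.argv[1:5]))
E
python3 plan.py 0.462 0.192 0.16 -12
```

```text
t 0.15 tcp [ 0.2408 -0.6033  0.2551] yaw -68.24 grip 8.84 F [-0.2 -0.1 -0.3] q [ 1.12  0.54 -0.    1.54  0.    1.07 -0.07]
w deg [-3.000e-02  7.000e-02 -5.624e+01] | shift now-axes cm [-65.65 -50.03   9.59] | shift in goal axes cm [  5.1  -82.39   9.51]
```

Request:
{"method": "move_arm", "body": {
  "steps": [
    {"wz":-10},
    {"wz":-10},
    {"wz":-10},
    {"wz":-10},
    {"wz":-10},
    {"wz":-6}
  ]
}}

```text
schema error: expected keys x, y, z, wx, wy, wz, grip
```

```bash
python3 plan.py 0.462 0.192 0.16 -12
```

```text
t 0.15 tcp [ 0.2408 -0.6033  0.2551] yaw -68.24 grip 8.84 F [-0.2 -0.1 -0.3] q [ 1.12  0.54 -0.    1.54  0.    1.07 -0.07]
w deg [-3.000e-02  7.000e-02 -5.624e+01] | shift now-axes cm [-65.65 -50.03   9.59] | shift in goal axes cm [  5.1  -82.39   9.51]
```

Request:
{"method": "move_arm", "body": {
  "steps": [
    {"x":-2,"y":-3,"z":0,"wx":0,"wy":0,"wz":-10,"grip":8.8},
    {"x":-2,"y":-3,"z":0,"wx":0,"wy":0,"wz":-10,"grip":8.8},
    {"x":-2,"y":-4,"z":0,"wx":0,"wy":0,"wz":-10,"grip":8.8},
    {"x":0,"y":-5,"z":0,"wx":0,"wy":0,"wz":-10,"grip":8.8},
    {"x":0,"y":-5,"z":0,"wx":0,"wy":0,"wz":-10,"grip":8.8},
    {"x":0,"y":-5,"z":0,"wx":0,"wy":0,"wz":-6,"grip":8.8}
  ]
}}

```text
time_s: 0.9
tcp_pos: [0.3604, -0.3631, 0.2532]
tool_rot: [-3.127, 0.296, 0.005]
ft_force: [0.8, -0.1, 0.8]
gripper_width: 0.998
```

```bash
python3 plan.py 0.462 0.192 0.16 -12
```

```text
t 0.9 tcp [ 0.3604 -0.3631  0.2532] yaw -10.83 grip 8.79 F [ 0.8 -0.1  0.8] q [ 0.96  0.32 -0.31  1.89  0.12  0.95  0.4 ]
w deg [-0.01  0.18  1.17] | shift now-axes cm [ -0.42 -56.43   9.33] | shift in goal axes cm [ -1.6  -56.41   9.32]
```

Request:
{"method": "move_arm", "body": {
  "steps": [
    {"x":4,"y":-4,"z":0,"wx":0,"wy":0,"wz":0,"grip":8.8},
    {"x":4,"y":-4,"z":0,"wx":0,"wy":0,"wz":0,"grip":8.8},
    {"x":4,"y":-4,"z":0,"wx":0,"wy":0,"wz":0,"grip":8.8},
    {"x":0,"y":-2,"z":0,"wx":0,"wy":0,"wz":0,"grip":8.8},
    {"x":0,"y":0,"z":0,"wx":0,"wy":0,"wz":0,"grip":8.8}
  ]
}}

```text
time_s: 1.52
tcp_pos: [0.5087, -0.2399, 0.252]
tool_rot: [-3.126, 0.287, 0.007]
ft_force: [-0.6, 0.2, 0.5]
gripper_width: 0.995
```

```bash
cat >> h.py <<'E'
import pickle
def snap(name,tag):
    from workcell import imaging
    p=imaging.camera_params(name); im=imaging.snapshot(name)[:,:,::-1].copy()
    cv2.imwrite(f'pics/{tag}.png',im); pickle.dump(p,open(f'pics/{tag}.pkl','wb')); return p,im
E
python3 - <<'E'
from h import *
p,im=snap('wrist','w1')
cv2.imwrite('pics/w1b.png',cv2.resize(im,(800,600),interpolation=cv2.INTER_CUBIC))
E
python3 plan.py 0.462 0.192 0.16 -12
```

```text
t 1.57 tcp [ 0.5084 -0.2411  0.2521] yaw -10.58 grip 8.79 F [0.6 0.3 0.1] q [ 0.65  0.42 -0.37  1.76  0.17  1.    0.03]
w deg [-0.06  0.25  1.42] | shift now-axes cm [-12.47 -41.71   9.31] | shift in goal axes cm [-13.54 -41.4    9.21]
```

View pics/w1b.png

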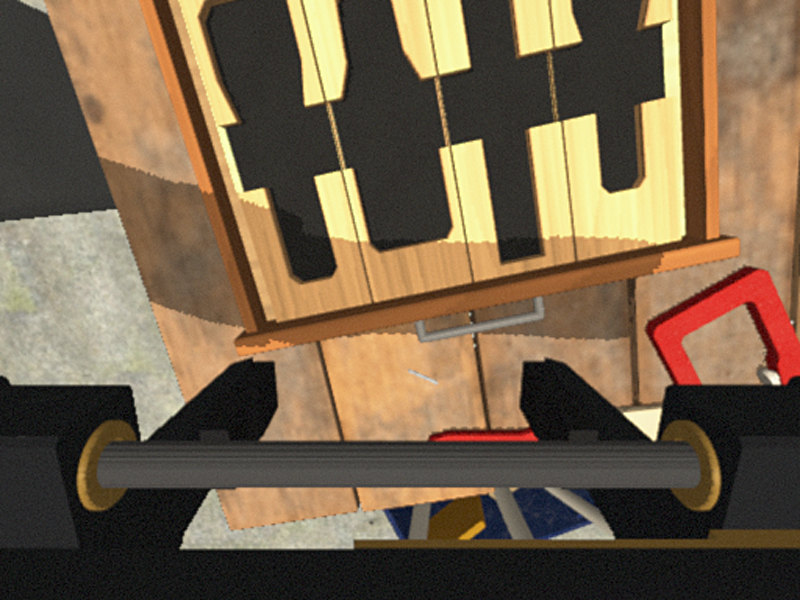

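Run:
```python
from h import *
np.set_printoptions(precision=4,suppress=True)
p=pickle.load(open('pics/w1.pkl','rb'))
q=bp(p,np.array([(330,103),(438,75),(550,50),(343,168),(443,147),(557,123), (372,302),(473,281),(577,261)])/1.5625,.026)
print(q)
m=(q[:3]+q[3:6])/2; print('trough mids',m)
print('centre',m.mean(0)); 
d=q[6:]-q[3:6]; print('yaw from seams',np.degrees(np.arctan2(d[:,0],-d[:,1])))
d=m[2]-m[0]; print('cross yaw',np.degrees(np.arctan2(d[1],d[0])))
```

```text
[[ 0.481  -0.1081  0.026 ]
 [ 0.5621 -0.1041  0.026 ]
 [ 0.6433 -0.1027  0.026 ]
 [ 0.4806 -0.1545  0.026 ]
 [ 0.5581 -0.1534  0.026 ]
 [ 0.644  -0.1522  0.026 ]
 [ 0.4814 -0.2628  0.026 ]
 [ 0.5663 -0.2602  0.026 ]
 [ 0.6511 -0.2589  0.026 ]]
trough mids [[ 0.4808 -0.1313  0.026 ]
 [ 0.5601 -0.1288  0.026 ]
 [ 0.6436 -0.1274  0.026 ]]
centre [ 0.5615 -0.1292  0.026 ]
yaw from seams [0.4466 4.3796 3.7693]
cross yaw 1.3513023166267017
```

Request:
{"method": "move_arm", "body": {
  "steps": [
    {"x":-2.5,"y":-5.5,"z":0.5,"wx":0,"wy":0,"wz":1.4,"grip":8.8},
    {"x":-2.5,"y":-5.5,"z":0.5,"wx":0,"wy":0,"wz":0,"grip":8.8},
    {"x":-2.5,"y":-5.5,"z":1,"wx":0,"wy":0,"wz":0,"grip":8.8},
    {"x":-2.5,"y":-5.5,"z":1,"wx":0,"wy":0,"wz":0,"grip":8.8},
    {"x":-2.5,"y":-5.5,"z":1,"wx":0,"wy":0,"wz":0,"grip":8.8},
    {"x":-1,"y":-5,"z":1,"wx":0,"wy":0,"wz":0,"grip":8.8},
    {"x":0,"y":-4,"z":1,"wx":0,"wy":0,"wz":0,"grip":8.8},
    {"x":0,"y":0,"z":0,"wx":0,"wy":0,"wz":0,"grip":8.8}
  ]
}}

```text
time_s: 2.58
tcp_pos: [0.4542, 0.1385, 0.1909]
tool_rot: [3.115, -0.368, 0.004]
ft_force: [-0.5, -0.3, -0.0]
gripper_width: 1.0
```

```bash
python3 - <<'E'
from h import *
p,im=snap('wrist','w2')
cv2.imwrite('pics/w2b.png',cv2.resize(im,(800,600),interpolation=cv2.INTER_CUBIC))
E
python3 plan.py 0.462 0.192 0.021 -12
```

```text
t 2.62 tcp [0.4542 0.1365 0.191 ] yaw -13.61 grip 8.81 F [ 0.4 -0.3  0. ] q [ 0.03  0.38 -0.51  2.02  0.26  0.8  -0.87]
w deg [ 0.35 -0.16 -1.61] | shift now-axes cm [-0.59 -5.68 16.96] | shift in goal axes cm [-0.39 -5.59 17.  ]
```

View pics/w2b.png

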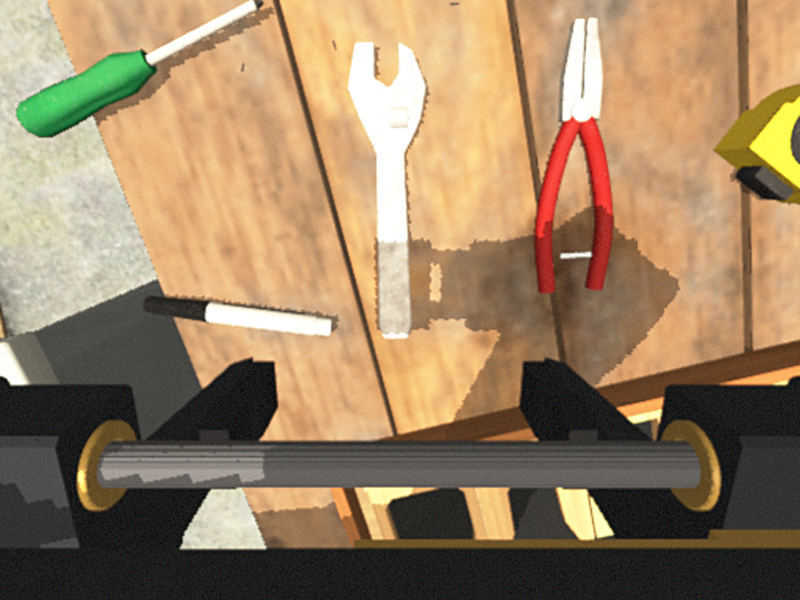

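Run:
```python
from h import *
np.set_printoptions(precision=4,suppress=True)
p=pickle.load(open('pics/w2.pkl','rb'))
f=lambda a,z:bp(p,np.array(a)/1.5625,z)[:,:2]
L=f([(363,42),(403,44),(349,88),(427,90),(394,338),(377,200),(411,200),(379,300),(411,300),(378,160),(405,160)],[.012]*4+[.01]*7)
print(L)
a=(L[5]+L[6])/2;b=(L[7]+L[8])/2;c=(L[9]+L[10])/2;print('shank mids',c,a,b,'yaw',np.degrees(np.arctan2((b-c)[0],-(b-c)[1])))
def rep(P,yaw):
    c,s=np.cos(np.radians(yaw)),np.sin(np.radians(yaw))
    l=np.c_[P@[c,s],P@[-s,c]]; mn,mx=l.min(0),l.max(0); m=(mn+mx)/2
    print(yaw,'size',mx-mn,'centre',m[0]*np.array([c,s])+m[1]*np.array([-s,c]))
rep(L,-12)
P=f([(577,19),(597,19),(539,291),(603,289),(537,235),(612,230)],[.008,.008]+[.009]*4); print(P)
rep(P,-10)
n=(P[0]+P[1])/2;h=(P[2]+P[3])/2;d=h-n;print('yaw',np.degrees(np.arctan2(d[0],-d[1])))
```

```text
[[0.4688 0.2901]
 [0.4925 0.2833]
 [0.4537 0.2671]
 [0.5014 0.2546]
 [0.4417 0.0964]
 [0.4539 0.1961]
 [0.4763 0.1908]
 [0.438  0.1274]
 [0.4605 0.122 ]
 [0.4608 0.221 ]
 [0.4783 0.2169]]
shank mids [0.4696 0.219 ] [0.4651 0.1935] [0.4492 0.1247] yaw -12.168036168299263
-12 size [0.0493 0.195 ] centre [0.4628 0.1916]
[[0.6003 0.2728]
 [0.6123 0.2699]
 [0.552  0.1067]
 [0.5972 0.0974]
 [0.5565 0.1471]
 [0.6078 0.1384]]
-10 size [0.052  0.1732] centre [0.5899 0.1867]
yaw -10.598818376436926
```

Request:
{"method": "move_arm", "body": {
  "steps": [
    {"x":-0.3,"y":-3,"z":5,"wx":0.35,"wy":-0.15,"wz":-1.6,"grip":6},
    {"x":0,"y":-2.6,"z":5,"wx":0,"wy":0,"wz":0,"grip":6},
    {"x":0,"y":0,"z":3,"wx":0,"wy":0,"wz":0,"grip":6},
    {"x":0,"y":0,"z":0,"wx":0,"wy":0,"wz":0,"grip":6}
  ]
}}

```text
time_s: 3.12
tcp_pos: [0.4697, 0.1813, 0.059]
tool_rot: [3.117, -0.351, 0.01]
ft_force: [0.9, -0.6, -0.4]
gripper_width: 0.683
```

```bash
python3 plan.py 0.464 0.192 0.021 -12.1
```

```text
t 3.12 tcp [0.4697 0.1813 0.059 ] yaw -12.85 grip 6.02 F [ 0.9 -0.6 -0.4] q [-0.16  0.64 -0.39  2.02  0.45  0.56 -1.09]
w deg [ 0.25 -0.39 -0.75] | shift now-axes cm [-0.81 -0.93  3.79] | shift in goal axes cm [-0.78 -0.93  3.8 ]
```

Request:
{"method": "move_arm", "body": {
  "steps": [
    {"x":-0.8,"y":-0.95,"z":1,"wx":0.25,"wy":-0.4,"wz":-0.75,"grip":6},
    {"x":0,"y":0,"z":1.4,"wx":0,"wy":0,"wz":0,"grip":6},
    {"x":0,"y":0,"z":1,"wx":0,"wy":0,"wz":0,"grip":6},
    {"x":0,"y":0,"z":0.3,"wx":0,"wy":0,"wz":0,"grip":6},
    {"x":0,"y":0,"z":0,"wx":0,"wy":0,"wz":0,"grip":6}
  ]
}}

```text
time_s: 3.75
tcp_pos: [0.4667, 0.1908, 0.023]
tool_rot: [-3.122, 0.337, -0.007]
ft_force: [0.5, -0.4, -0.5]
gripper_width: 0.678
```

```bash
python3 plan.py 0.464 0.192 0.021 -12.1
```

```text
t 3.75 tcp [0.4667 0.1908 0.023 ] yaw -12.3 grip 5.97 F [ 0.5 -0.4 -0.5] q [-0.2   0.71 -0.35  2.02  0.49  0.49 -1.13]
w deg [-0.11 -0.26 -0.2 ] | shift now-axes cm [-0.3  -0.06  0.2 ] | shift in goal axes cm [-0.29 -0.06  0.2 ]
```

Request:
{"method": "move_arm", "body": {
  "steps": [
    {"x":-0.3,"y":-0.1,"z":0.2,"wx":-0.1,"wy":-0.25,"wz":-0.2,"grip":6},
    {"x":0,"y":0,"z":0,"wx":0,"wy":0,"wz":0,"grip":0},
    {"x":0,"y":0,"z":0,"wx":0,"wy":0,"wz":0,"grip":0},
    {"x":0,"y":0,"z":0,"wx":0,"wy":0,"wz":0,"grip":0},
    {"x":0,"y":0,"z":0,"wx":0,"wy":0,"wz":0,"grip":0}
  ]
}}

```text
time_s: 4.38
tcp_pos: [0.4644, 0.1928, 0.0216]
tool_rot: [-3.123, 0.331, -0.002]
ft_force: [-0.7, 0.1, 0.3]
gripper_width: 0.253
```

```bash
python3 plan.py 0.464 0.192 0.021 -12.1
```

```text
t 4.38 tcp [0.4644 0.1928 0.0216] yaw -12.09 grip 2.23 F [-0.7  0.1  0.3] q [-0.21  0.71 -0.35  2.02  0.5   0.49 -1.13]
w deg [-0.05 -0.06  0.01] | shift now-axes cm [-0.02  0.09  0.06] | shift in goal axes cm [-0.02  0.09  0.06]
```

Request:
{"method": "move_arm", "body": {
  "steps": [
    {"x":0,"y":0,"z":-1,"wx":0,"wy":0,"wz":0,"grip":0},
    {"x":0,"y":0,"z":-3,"wx":0,"wy":0,"wz":0,"grip":0},
    {"x":0,"y":0,"z":-4,"wx":0,"wy":0,"wz":-4,"grip":0},
    {"x":0,"y":3,"z":-2,"wx":0,"wy":0,"wz":-5,"grip":0},
    {"x":0,"y":5,"z":0,"wx":0,"wy":0,"wz":-4,"grip":0},
    {"x":-0.5,"y":5,"z":0,"wx":0,"wy":0,"wz":0,"grip":0},
    {"x":-0.5,"y":5,"z":0,"wx":0,"wy":0,"wz":0,"grip":0},
    {"x":-0.5,"y":5,"z":0,"wx":0,"wy":0,"wz":0,"grip":0}
  ]
}}

```text
time_s: 5.38
tcp_pos: [0.4458, -0.0403, 0.128]
tool_rot: [-3.141, -0.051, -0.005]
ft_force: [0.9, 0.1, -3.4]
gripper_width: 0.203
```

```bash
python3 plan.py 0.437 -0.133 0.09 1.35
```

```text
t 5.38 tcp [ 0.4458 -0.0403  0.128 ] yaw 1.88 grip 1.79 F [ 0.9  0.1 -3.4] q [ 0.44  0.46 -0.54  2.13  0.39  0.64 -0.34]
w deg [-0.02 -0.18  0.53] | shift now-axes cm [-1.2   9.24  3.79] | shift in goal axes cm [-1.1   9.25  3.8 ]
```

Run:
```python
from h import *
p,im=snap('wrist','w3')
cv2.imwrite('pics/w3b.png',cv2.resize(im,(800,600),interpolation=cv2.INTER_CUBIC))
p,im=snap('side','s3')
cv2.imwrite('pics/s3b.png',cv2.resize(im[100:320,130:410],None,fx=2.7,fy=2.7,interpolation=cv2.INTER_CUBIC))
```

```text
(no output)
```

View pics/w3b.png

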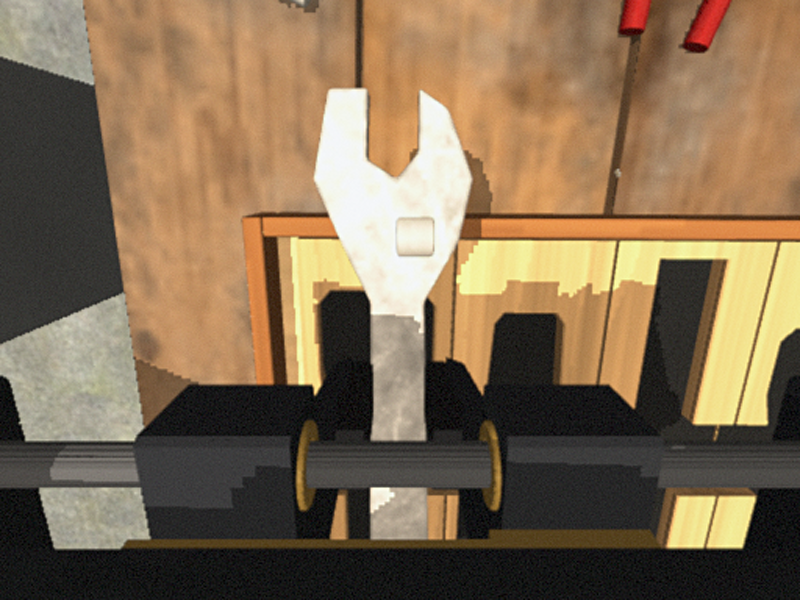

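View pics/s3b.png

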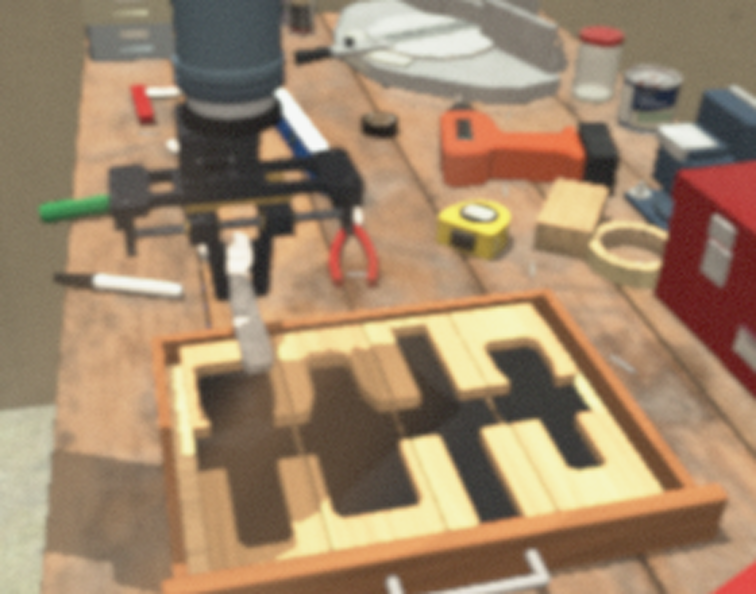

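```bash
python3 - <<'E'
from h import *
np.set_printoptions(precision=4,suppress=True)
p=pickle.load(open('pics/w3.pkl','rb'))
f=lambda a,z:bp(p,np.array(a)/1.5625,z)[:,:2]
for z0 in (.106,.101):
  P=f([(330,89),(366,89),(315,178),(471,180),(370,310),(427,310),(372,420),(425,420)],[z0+.014]*4+[z0+.012]*4)
  print(P-[.4458,-.0403]); print('head width',np.linalg.norm(P[2]-P[3]),'shank',np.linalg.norm(P[4]-P[5]),np.linalg.norm(P[6]-P[7]))
E
python3 plan.py 0.437 -0.133 0.09 1.35
```

```text
[[-0.0223  0.0946]
 [-0.0121  0.095 ]
 [-0.027   0.0703]
 [ 0.0195  0.0713]
 [-0.0101  0.0293]
 [ 0.0086  0.0299]
 [-0.0087 -0.0112]
 [ 0.01   -0.0106]]
head width 0.046453581706395033 shank 0.018681717613688767 0.018703080153340945
[[-0.023   0.0955]
 [-0.0125  0.0959]
 [-0.0278  0.0703]
 [ 0.0203  0.0713]
 [-0.0103  0.0278]
 [ 0.009   0.0284]
 [-0.0089 -0.0141]
 [ 0.0104 -0.0135]]
head width 0.048140227499305445 shank 0.019350306986042145 0.01937243405748269
t 5.47 tcp [ 0.4448 -0.0453  0.1274] yaw 1.33 grip 1.79 F [-0.2  0.2 -2.7] q [ 0.44  0.46 -0.53  2.13  0.39  0.64 -0.34]
w deg [ 0.18 -0.03 -0.02] | shift now-axes cm [-0.99  8.74  3.77] | shift in goal axes cm [-0.99  8.75  3.74]
```

Run:
```python
import cv2
im=cv2.imread('pics/w3.png')
cv2.imwrite('pics/w3c.png',cv2.resize(im[40:360,190:320],None,fx=1.85*1.0,fy=1.85,interpolation=cv2.INTER_CUBIC) if 0 else cv2.resize(im[170:360,170:350],None,fx=3.1,fy=3.1,interpolation=cv2.INTER_CUBIC))
im=cv2.imread('pics/w2.png')
cv2.imwrite('pics/w2c.png',cv2.resize(im[15:225,190:310],None,fx=2.8,fy=2.8,interpolation=cv2.INTER_CUBIC))
```

```text
(no output)
```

View pics/w3c.png

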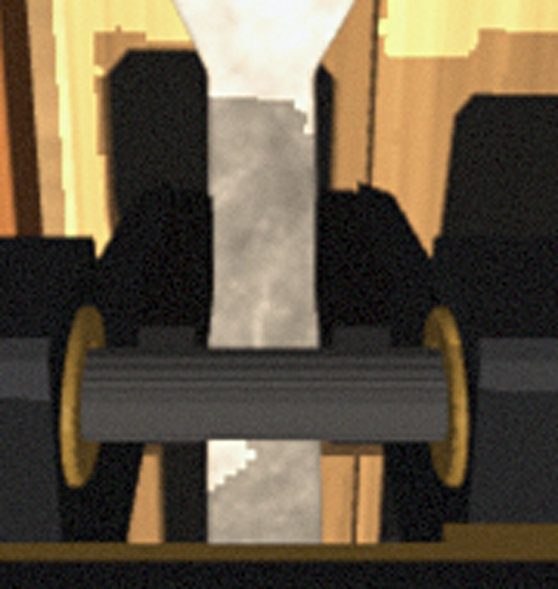

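View pics/w2c.png

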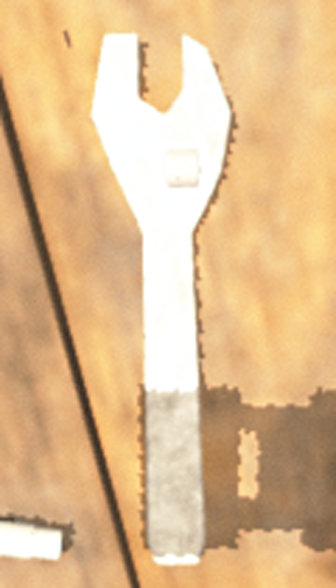

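Request:
{"method": "move_arm", "body": {
  "steps": [
    {"x":-0.8,"y":4.5,"z":0,"wx":0,"wy":0,"wz":0,"grip":0},
    {"x":0,"y":4,"z":1,"wx":0,"wy":0,"wz":0,"grip":0},
    {"x":0,"y":0,"z":2,"wx":0,"wy":0,"wz":0,"grip":0},
    {"x":0,"y":0,"z":0,"wx":0,"wy":0,"wz":0,"grip":0},
    {"x":0,"y":0,"z":0,"wx":0,"wy":0,"wz":0,"grip":0}
  ]
}}

```text
time_s: 6.1
tcp_pos: [0.4391, -0.1328, 0.0995]
tool_rot: [3.137, 0.036, 0.004]
ft_force: [0.2, 0.0, -3.4]
gripper_width: 0.205
```

```bash
python3 - <<'E'
from h import *
p,im=snap('wrist','w4')
cv2.imwrite('pics/w4b.png',cv2.resize(im,(800,600),interpolation=cv2.INTER_CUBIC))
E
python3 plan.py 0.437 -0.131 0.0365 1.35
```

```text
t 6.15 tcp [ 0.439  -0.1326  0.0995] yaw 1.32 grip 1.78 F [-0.   0.1 -3.2] q [ 0.59  0.52 -0.48  2.12  0.44  0.59 -0.18]
w deg [ 0.22 -0.15 -0.03] | shift now-axes cm [-0.22 -0.19  6.3 ] | shift in goal axes cm [-0.2  -0.16  6.3 ]
```

View pics/w4b.png

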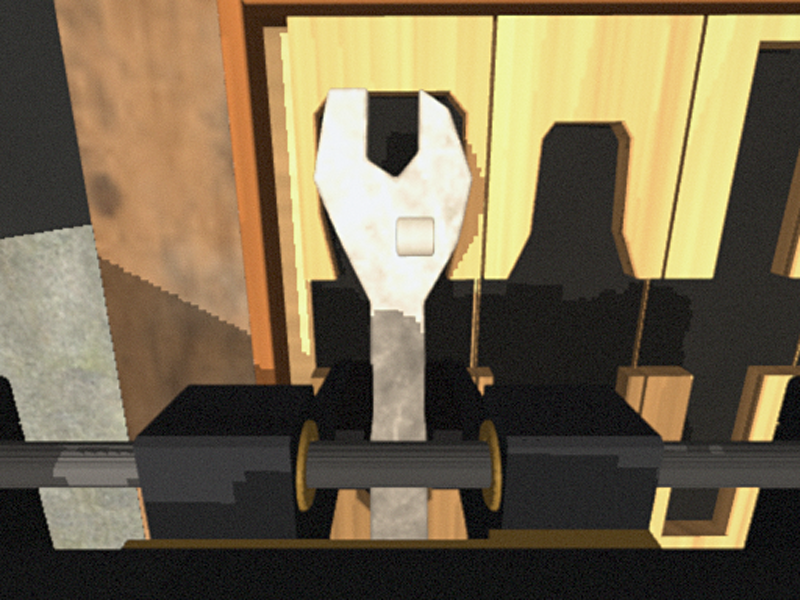

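Request:
{"method": "move_arm", "body": {
  "steps": [
    {"x":-0.2,"y":-0.15,"z":2,"wx":0.2,"wy":-0.15,"wz":0,"grip":0},
    {"x":0,"y":0,"z":2,"wx":0,"wy":0,"wz":0,"grip":0},
    {"x":0,"y":0,"z":1,"wx":0,"wy":0,"wz":0,"grip":0},
    {"x":0,"y":0,"z":0,"wx":0,"wy":0,"wz":0,"grip":0}
  ]
}}

```text
time_s: 6.65
tcp_pos: [0.4397, -0.1295, 0.0511]
tool_rot: [3.14, 0.042, 0.008]
ft_force: [-0.5, 1.1, -3.1]
gripper_width: 0.201
```

```bash
python3 plan.py 0.437 -0.131 0.0365 1.35
```

```text
t 6.65 tcp [ 0.4397 -0.1295  0.0511] yaw 1.53 grip 1.77 F [-0.5  1.1 -3.1] q [ 0.52  0.61 -0.41  2.13  0.52  0.49 -0.25]
w deg [ 0.08 -0.28  0.18] | shift now-axes cm [-0.28  0.14  1.46] | shift in goal axes cm [-0.27  0.14  1.46]
```

Request:
{"method": "move_arm", "body": {
  "steps": [
    {"x":-0.35,"y":0.15,"z":0.5,"wx":0,"wy":-0.3,"wz":0.2,"grip":0},
    {"x":0,"y":0,"z":0.4,"wx":0,"wy":0,"wz":0,"grip":0},
    {"x":0,"y":0,"z":0.3,"wx":0,"wy":0,"wz":0,"grip":0},
    {"x":0,"y":0,"z":0.2,"wx":0,"wy":0,"wz":0,"grip":0},
    {"x":0,"y":0,"z":0,"wx":0,"wy":0,"wz":0,"grip":0}
  ]
}}

```text
time_s: 7.28
tcp_pos: [0.4372, -0.1316, 0.0377]
tool_rot: [3.139, 0.036, 0.003]
ft_force: [1.5, -0.5, -2.7]
gripper_width: 0.2
```

```bash
python3 plan.py 0.437 -0.131 0.036 1.35
```

```text
t 7.28 tcp [ 0.4372 -0.1316  0.0377] yaw 1.3 grip 1.76 F [ 1.5 -0.5 -2.7] q [ 0.51  0.64 -0.38  2.14  0.54  0.46 -0.27]
w deg [ 0.14 -0.11 -0.05] | shift now-axes cm [-0.02 -0.06  0.17] | shift in goal axes cm [-0.02 -0.06  0.17]
```

Still carrying its weight; lower gently until the force unloads.

Request:
{"method": "move_arm", "body": {
  "steps": [
    {"x":0,"y":0,"z":0.15,"wx":0.1,"wy":0,"wz":0,"grip":0},
    {"x":0,"y":0,"z":0.1,"wx":0,"wy":0,"wz":0,"grip":0},
    {"x":0,"y":0,"z":0,"wx":0,"wy":0,"wz":0,"grip":0}
  ]
}}

```text
time_s: 7.65
tcp_pos: [0.4374, -0.1315, 0.0376]
tool_rot: [3.139, 0.037, 0.003]
ft_force: [-1.1, -0.5, -2.5]
gripper_width: 0.2
```

```bash
python3 plan.py 0.437 -0.131 0.036 1.35
```

```text
t 7.65 tcp [ 0.4374 -0.1315  0.0376] yaw 1.34 grip 1.77 F [-1.1 -0.5 -2.5] q [ 0.51  0.64 -0.38  2.14  0.54  0.46 -0.27]
w deg [ 0.16 -0.1  -0.01] | shift now-axes cm [-0.04 -0.05  0.16] | shift in goal axes cm [-0.03 -0.05  0.16]
```

Request:
{"method": "move_arm", "body": {
  "steps": [
    {"x":0,"y":0,"z":0.3,"wx":0,"wy":0,"wz":0,"grip":0},
    {"x":0,"y":0,"z":0.2,"wx":0,"wy":0,"wz":0,"grip":0}
  ]
}}

```text
time_s: 7.9
tcp_pos: [0.4376, -0.1316, 0.0362]
tool_rot: [3.135, 0.038, 0.002]
ft_force: [-10.5, 2.8, 39.6]
gripper_width: 0.205
```

```bash
python3 plan.py 0.437 -0.131 0.036 1.35
```

```text
t 7.9 tcp [ 0.4376 -0.1316  0.0362] yaw 1.37 grip 1.8 F [-10.5   2.8  39.6] q [ 0.5   0.64 -0.38  2.14  0.54  0.45 -0.28]
w deg [ 0.36 -0.07  0.02] | shift now-axes cm [-0.06 -0.06  0.02] | shift in goal axes cm [-0.06 -0.06  0.02]
```

Request:
{"method": "move_arm", "body": {
  "steps": [
    {"x":0,"y":0,"z":-0.1,"wx":0,"wy":0,"wz":0,"grip":1.8},
    {"x":0,"y":0,"z":0,"wx":0,"wy":0,"wz":0,"grip":4},
    {"x":0,"y":0,"z":0,"wx":0,"wy":0,"wz":0,"grip":4},
    {"x":0,"y":0,"z":-2,"wx":0,"wy":0,"wz":0,"grip":4},
    {"x":0,"y":0,"z":-4,"wx":0,"wy":0,"wz":0,"grip":4},
    {"x":0,"y":0,"z":-5,"wx":0,"wy":0,"wz":0,"grip":8.8},
    {"x":0,"y":0,"z":-1,"wx":0,"wy":0,"wz":0,"grip":8.8}
  ]
}}

```text
time_s: 8.78
tcp_pos: [0.438, -0.1306, 0.1595]
tool_rot: [3.137, 0.038, 0.002]
ft_force: [-0.4, 0.1, -0.5]
gripper_width: 0.658
```

```bash
python3 - <<'E'
from h import *
p,im=snap('wrist','w5')
cv2.imwrite('pics/w5b.png',cv2.resize(im,(800,600),interpolation=cv2.INTER_CUBIC))
E
python3 plan.py 0.438 0.335 0.16 18.1
```

```text
t 8.82 tcp [ 0.4376 -0.1307  0.1592] yaw 1.39 grip 6.2 F [-0.1 -1.1 -0.4] q [ 0.66  0.42 -0.56  2.09  0.34  0.72 -0.1 ]
w deg [  0.27   0.04 -16.71] | shift now-axes cm [  1.17 -46.55  -0.31] | shift in goal axes cm [ 14.5  -44.25  -0.08]
```

View pics/w5b.png

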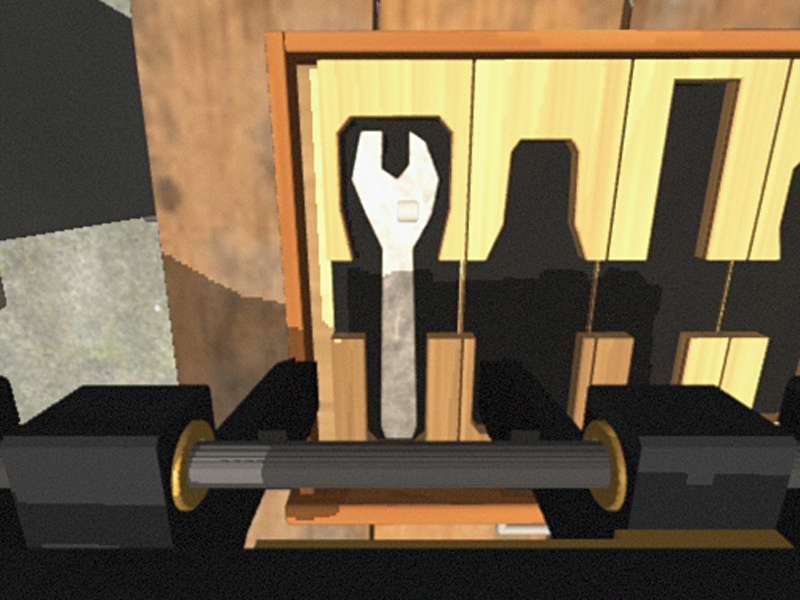

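Request:
{"method": "move_arm", "body": {
  "steps": [
    {"x":0,"y":-5,"z":0,"wx":0.3,"wy":0,"wz":-8.5,"grip":8.8},
    {"x":0.8,"y":-5.7,"z":0,"wx":0,"wy":0,"wz":-8.5,"grip":8.8},
    {"x":2,"y":-5.7,"z":0,"wx":0,"wy":0,"wz":0,"grip":8.8},
    {"x":2,"y":-5.7,"z":0,"wx":0,"wy":0,"wz":0,"grip":8.8},
    {"x":2,"y":-5.7,"z":0,"wx":0,"wy":0,"wz":0,"grip":8.8},
    {"x":2,"y":-5.7,"z":0,"wx":0,"wy":0,"wz":0,"grip":8.8},
    {"x":2,"y":-5.5,"z":0,"wx":0,"wy":0,"wz":0,"grip":8.8},
    {"x":1.5,"y":-3,"z":0,"wx":0,"wy":0,"wz":0,"grip":8.8}
  ]
}}

```text
time_s: 9.82
tcp_pos: [0.4406, 0.3177, 0.1474]
tool_rot: [3.1, 0.5, -0.019]
ft_force: [0.5, -0.4, -0.1]
gripper_width: 1.001
```

Request:
{"method": "move_arm", "body": {
  "steps": [
    {"x":0,"y":0,"z":0,"wx":0,"wy":0,"wz":0,"grip":8.8},
    {"x":0,"y":0,"z":0,"wx":0,"wy":0,"wz":0,"grip":8.8}
  ]
}}

```text
time_s: 10.07
tcp_pos: [0.4387, 0.3192, 0.1442]
tool_rot: [3.099, 0.506, -0.025]
ft_force: [-0.1, -1.5, -0.5]
gripper_width: 1.002
```

```bash
python3 - <<'E'
from h import *
p,im=snap('wrist','w6')
cv2.imwrite('pics/w6b.png',cv2.resize(im,(800,600),interpolation=cv2.INTER_CUBIC))
E
python3 plan.py 0.438 0.406 0.021 18.1
```

```text
t 10.12 tcp [0.4388 0.3191 0.1444] yaw 18.53 grip 8.78 F [-0.5  0.  -0. ] q [-0.21  0.61 -0.65  1.87  0.47  0.84 -0.78]
w deg [-0.07  0.92  0.43] | shift now-axes cm [ 2.89 -8.25 12.3 ] | shift in goal axes cm [ 2.63 -8.28 12.34]
```

View pics/w6b.png

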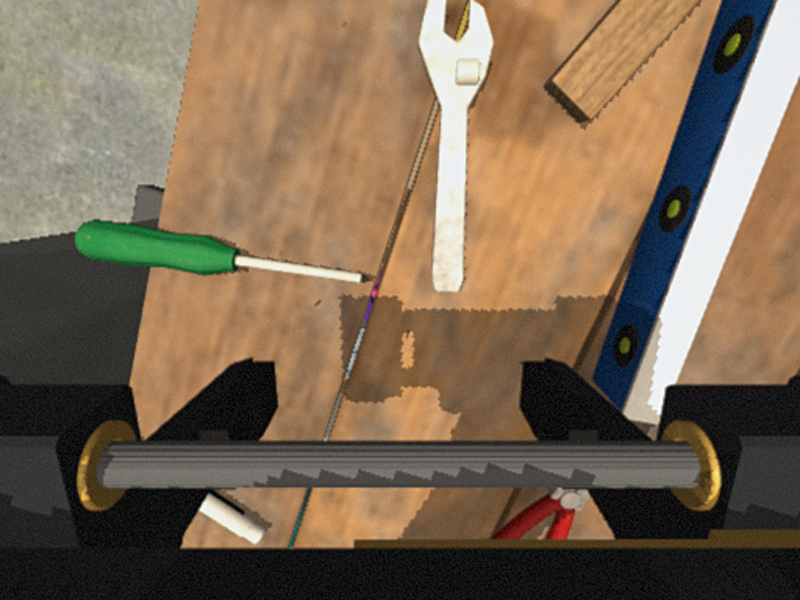

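Run:
```python
from h import *
np.set_printoptions(precision=4,suppress=True)
p=pickle.load(open('pics/w6.pkl','rb'))
f=lambda a,z:bp(p,np.array(a)/1.5625,z)[:,:2]
L=f([(419,45),(493,45),(448,292),(433,280),(464,280),(438,180),(466,180),(441,115),(472,115)],[.012]*2+[.01]*7)
c=(L[7]+L[8])/2;a=(L[5]+L[6])/2;b=(L[3]+L[4])/2;print('head',L[:2],L[2],'mids',c,a,b,'yaw',np.degrees(np.arctan2((b-c)[0],-(b-c)[1])),np.degrees(np.arctan2((b-a)[0],-(b-a)[1])))
d=(a-b)/np.linalg.norm(a-b); print('from tail 78.5:',L[2]+d*.0785)
h=L[:2].mean(0); print('head axis offset', np.cross(d,h-b), 'len',np.linalg.norm(h-b))
```

```text
head [[0.4031 0.4532]
 [0.4398 0.4654]] [0.4643 0.3324] mids [0.4338 0.4279] [0.4435 0.3949] [0.4619 0.3395] yaw 17.65427048832754 18.40715787115414
from tail 78.5: [0.4395 0.4069]
head axis offset 0.0006013157429672691 len 0.1263980824622039<stdin>:8: DeprecationWarning: Arrays of 2-dimensional vectors are deprecated. Use arrays of 3-dimensional vectors instead. (deprecated in NumPy 2.0)
```

Request:
{"method": "move_arm", "body": {
  "steps": [
    {"x":1.3,"y":-4.2,"z":4,"wx":0,"wy":0.9,"wz":0.4,"grip":6},
    {"x":1.2,"y":-4.1,"z":4,"wx":0,"wy":0,"wz":0,"grip":6},
    {"x":0,"y":0,"z":1,"wx":0,"wy":0,"wz":0,"grip":6},
    {"x":0,"y":0,"z":0,"wx":0,"wy":0,"wz":0,"grip":6}
  ]
}}

```text
time_s: 10.62
tcp_pos: [0.44, 0.3995, 0.0508]
tool_rot: [3.101, 0.478, 0.002]
ft_force: [-1.0, 0.1, -0.1]
gripper_width: 0.68
```

```bash
python3 plan.py 0.439 0.4065 0.021 18.1
```

```text
t 10.62 tcp [0.44   0.3995 0.0508] yaw 17.51 grip 5.99 F [-1.   0.1 -0.1] q [-0.42  0.8  -0.55  1.77  0.59  0.74 -0.98]
w deg [ 0.26 -0.02 -0.59] | shift now-axes cm [ 0.11 -0.71  2.98] | shift in goal axes cm [ 0.12 -0.7   2.98]
```

Request:
{"method": "move_arm", "body": {
  "steps": [
    {"x":0.1,"y":-0.75,"z":1,"wx":0.25,"wy":0,"wz":-0.6,"grip":6},
    {"x":0,"y":0,"z":1.2,"wx":0,"wy":0,"wz":0,"grip":6},
    {"x":0,"y":0,"z":0.5,"wx":0,"wy":0,"wz":0,"grip":6},
    {"x":0,"y":0,"z":0,"wx":0,"wy":0,"wz":0,"grip":6}
  ]
}}

```text
time_s: 11.12
tcp_pos: [0.4413, 0.4043, 0.0241]
tool_rot: [3.103, 0.489, 0.005]
ft_force: [0.1, 0.5, -0.1]
gripper_width: 0.683
```

```bash
python3 plan.py 0.439 0.4065 0.021 18.1
```

```text
t 11.12 tcp [0.4413 0.4043 0.0241] yaw 17.9 grip 6.02 F [ 0.1  0.5 -0.1] q [-0.44  0.84 -0.52  1.77  0.62  0.7  -1.  ]
w deg [ 0.04 -0.17 -0.2 ] | shift now-axes cm [-0.16 -0.28  0.31] | shift in goal axes cm [-0.16 -0.28  0.31]
```

Request:
{"method": "move_arm", "body": {
  "steps": [
    {"x":-0.2,"y":-0.35,"z":0.4,"wx":0,"wy":-0.15,"wz":-0.2,"grip":6},
    {"x":0,"y":0,"z":0,"wx":0,"wy":0,"wz":0,"grip":0},
    {"x":0,"y":0,"z":0,"wx":0,"wy":0,"wz":0,"grip":0},
    {"x":0,"y":0,"z":0,"wx":0,"wy":0,"wz":0,"grip":0},
    {"x":0,"y":0,"z":0,"wx":0,"wy":0,"wz":0,"grip":0},
    {"x":0,"y":0,"z":0,"wx":0,"wy":0,"wz":0,"grip":0},
    {"x":0,"y":0,"z":0,"wx":0,"wy":0,"wz":0,"grip":0}
  ]
}}

```text
time_s: 12.0
tcp_pos: [0.4386, 0.4077, 0.0207]
tool_rot: [-3.102, -0.494, -0.002]
ft_force: [-0.4, -0.8, -0.2]
gripper_width: 0.164
```

```bash
python3 plan.py 0.439 0.4065 0.021 18.1
```

```text
t 12.0 tcp [0.4386 0.4077 0.0207] yaw 18.1 grip 1.44 F [-0.4 -0.8 -0.2] q [-0.45  0.85 -0.52  1.76  0.62  0.7  -1.  ]
w deg [ 0.   -0.09  0.  ] | shift now-axes cm [-0.    0.13 -0.03] | shift in goal axes cm [-0.    0.13 -0.03]
```

Request:
{"method": "move_arm", "body": {
  "steps": [
    {"x":0,"y":0,"z":-1,"wx":0,"wy":0,"wz":0,"grip":0},
    {"x":0,"y":0,"z":-4,"wx":0,"wy":0,"wz":0,"grip":0},
    {"x":0,"y":0,"z":-5,"wx":0,"wy":0,"wz":0,"grip":0},
    {"x":0,"y":0,"z":-2,"wx":0,"wy":0,"wz":6,"grip":0},
    {"x":2.5,"y":4,"z":0,"wx":0,"wy":0,"wz":6,"grip":0},
    {"x":2.5,"y":5,"z":0,"wx":0,"wy":0,"wz":4.7,"grip":0},
    {"x":2.5,"y":5,"z":0,"wx":0,"wy":0,"wz":0,"grip":0},
    {"x":2.5,"y":5,"z":0,"wx":0,"wy":0,"wz":0,"grip":0}
  ]
}}

```text
time_s: 13.0
tcp_pos: [0.5522, 0.2286, 0.1482]
tool_rot: [-3.137, -0.043, -0.001]
ft_force: [1.0, 0.2, -1.8]
gripper_width: 0.165
```

```bash
python3 plan.py 0.6877 -0.1267 0.1 1.35
```

```text
t 13.0 tcp [0.5522 0.2286 0.1482] yaw 1.57 grip 1.46 F [ 1.   0.2 -1.8] q [-0.06  0.65 -0.56  1.74  0.43  0.88 -0.78]
w deg [-0.22 -0.04  0.22] | shift now-axes cm [12.57 35.91  4.69] | shift in goal axes cm [12.71 35.84  4.82]
```

Request:
{"method": "move_arm", "body": {
  "steps": [
    {"x":2,"y":5.3,"z":0,"wx":0,"wy":0,"wz":0,"grip":0},
    {"x":2,"y":5.3,"z":0,"wx":0,"wy":0,"wz":0,"grip":0},
    {"x":2,"y":5.3,"z":0,"wx":0,"wy":0,"wz":0,"grip":0},
    {"x":2,"y":5.3,"z":0,"wx":0,"wy":0,"wz":0,"grip":0},
    {"x":1.5,"y":5.3,"z":0.5,"wx":0,"wy":0,"wz":0,"grip":0},
    {"x":1.5,"y":4.5,"z":1,"wx":0,"wy":0,"wz":0,"grip":0},
    {"x":1,"y":2,"z":1,"wx":0,"wy":0,"wz":0,"grip":0},
    {"x":0,"y":0,"z":0,"wx":0,"wy":0,"wz":0,"grip":0}
  ]
}}

```text
time_s: 14.0
tcp_pos: [0.6838, -0.1164, 0.1247]
tool_rot: [-3.14, -0.031, -0.002]
ft_force: [-0.0, 0.5, -2.2]
gripper_width: 0.166
```

```bash
python3 plan.py 0.6877 -0.1267 0.1 1.35
```

```text
t 14.0 tcp [ 0.6838 -0.1164  0.1247] yaw 1.14 grip 1.46 F [-0.   0.5 -2.2] q [ 0.42  0.81 -0.51  1.47  0.44  0.97 -0.18]
w deg [-0.09 -0.09 -0.21] | shift now-axes cm [0.37 1.05 2.47] | shift in goal axes cm [0.37 1.04 2.47]
```

Request:
{"method": "move_arm", "body": {
  "steps": [
    {"x":0.4,"y":1.05,"z":1.2,"wx":-0.1,"wy":-0.1,"wz":-0.2,"grip":0},
    {"x":0,"y":0,"z":1.2,"wx":0,"wy":0,"wz":0,"grip":0},
    {"x":0,"y":0,"z":0,"wx":0,"wy":0,"wz":0,"grip":0},
    {"x":0,"y":0,"z":0,"wx":0,"wy":0,"wz":0,"grip":0}
  ]
}}

```text
time_s: 14.5
tcp_pos: [0.6874, -0.1218, 0.1001]
tool_rot: [-3.139, -0.046, 0.002]
ft_force: [0.3, -0.8, -2.2]
gripper_width: 0.165
```

```bash
python3 - <<'E'
from h import *
p,im=snap('wrist','w7')
cv2.imwrite('pics/w7b.png',cv2.resize(im,(800,600),interpolation=cv2.INTER_CUBIC))
E
python3 plan.py 0.6877 -0.1267 0.0347 1.35
```

```text
t 14.55 tcp [ 0.6874 -0.1216  0.1   ] yaw 1.69 grip 1.47 F [-0.2  0.2 -2.8] q [ 0.42  0.85 -0.5   1.47  0.46  0.94 -0.18]
w deg [-0.16  0.07  0.34] | shift now-axes cm [0.03 0.53 6.53] | shift in goal axes cm [0.02 0.51 6.53]
```

View pics/w7b.png

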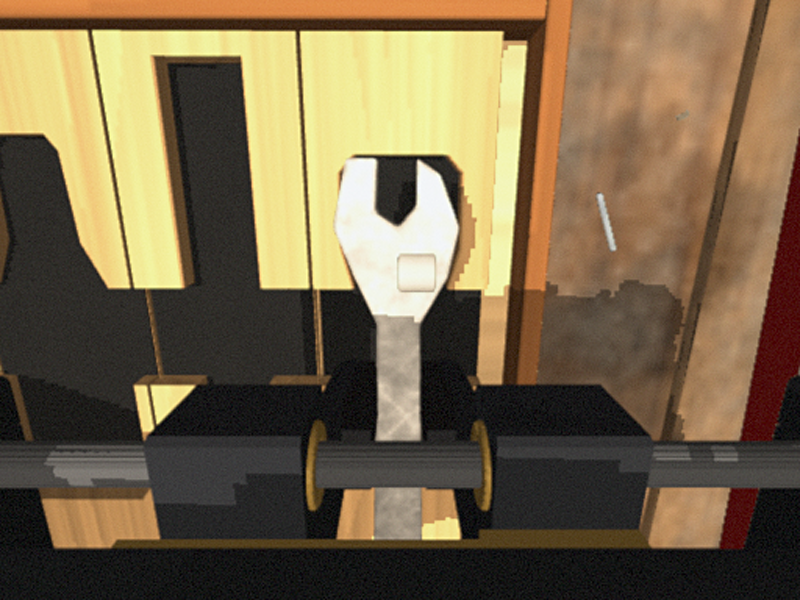

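Run:
```python
from h import *
np.set_printoptions(precision=4,suppress=True)
p=pickle.load(open('pics/w7.pkl','rb'))
f=lambda a,z:bp(p,np.array(a)/1.5625,z)[:,:2]
P=f([(358,158),(418,160),(335,228),(462,226),(398,330),(398,510)],[.079+.013]*4+[.089]*2)
print(P-[.6874,-.1218]); print('trough edges/pocket end', f([(400,155),(318,290),(481,291)],.026))
```

```text
[[-0.0141  0.0765]
 [ 0.0036  0.0764]
 [-0.021   0.0558]
 [ 0.0179  0.0576]
 [-0.0007  0.0223]
 [ 0.0015 -0.0497]]
trough edges/pocket end [[ 0.6858 -0.0408]
 [ 0.649  -0.1024]
 [ 0.726  -0.1006]]
```

Request:
{"method": "move_arm", "body": {
  "steps": [
    {"x":0,"y":0.35,"z":2,"wx":-0.15,"wy":0,"wz":0.3,"grip":0},
    {"x":0,"y":0,"z":2,"wx":0,"wy":0,"wz":0,"grip":0},
    {"x":0,"y":0,"z":1,"wx":0,"wy":0,"wz":0,"grip":0},
    {"x":0,"y":0,"z":0,"wx":0,"wy":0,"wz":0,"grip":0}
  ]
}}

```text
time_s: 15.05
tcp_pos: [0.6867, -0.1248, 0.0457]
tool_rot: [-3.141, -0.039, 0.004]
ft_force: [-0.2, 1.3, -2.0]
gripper_width: 0.166
```

```bash
python3 plan.py 0.6877 -0.1247 0.0347 1.35
```

```text
t 15.05 tcp [ 0.6867 -0.1248  0.0457] yaw 1.41 grip 1.46 F [-0.2  1.3 -2. ] q [ 0.41  0.92 -0.47  1.48  0.49  0.87 -0.2 ]
w deg [-0.01  0.15  0.06] | shift now-axes cm [ 0.1  -0.01  1.1 ] | shift in goal axes cm [ 0.1  -0.01  1.1 ]
```

Request:
{"method": "move_arm", "body": {
  "steps": [
    {"x":0.1,"y":0,"z":0.5,"wx":0,"wy":0.15,"wz":0,"grip":0},
    {"x":0,"y":0,"z":0.4,"wx":0,"wy":0,"wz":0,"grip":0},
    {"x":0,"y":0,"z":0.2,"wx":0,"wy":0,"wz":0,"grip":0},
    {"x":0,"y":0,"z":0,"wx":0,"wy":0,"wz":0,"grip":0}
  ]
}}

```text
time_s: 15.55
tcp_pos: [0.6888, -0.1248, 0.0351]
tool_rot: [-3.141, -0.038, -0.004]
ft_force: [-0.5, 0.3, -2.6]
gripper_width: 0.171
```

```bash
python3 plan.py 0.6877 -0.1247 0.0347 1.35
```

```text
t 15.55 tcp [ 0.6888 -0.1248  0.0351] yaw 1.4 grip 1.51 F [-0.5  0.3 -2.6] q [ 0.4   0.94 -0.46  1.47  0.5   0.85 -0.2 ]
w deg [-0.   -0.13  0.05] | shift now-axes cm [-0.11 -0.02  0.03] | shift in goal axes cm [-0.11 -0.02  0.04]
```

Request:
{"method": "move_arm", "body": {
  "steps": [
    {"x":-0.05,"y":0,"z":0.2,"wx":0,"wy":0,"wz":0,"grip":0},
    {"x":0,"y":0,"z":0.1,"wx":0,"wy":0,"wz":0,"grip":0}
  ]
}}

```text
time_s: 15.8
tcp_pos: [0.689, -0.1248, 0.0346]
tool_rot: [3.141, 0.038, 0.005]
ft_force: [-4.4, 0.8, 4.1]
gripper_width: 0.165
```

```bash
python3 plan.py 0.6877 -0.1247 0.0347 1.35
```

```text
t 15.8 tcp [ 0.689  -0.1248  0.0346] yaw 1.38 grip 1.45 F [-4.4  0.8  4.1] q [ 0.4   0.94 -0.46  1.48  0.5   0.85 -0.21]
w deg [ 0.03 -0.19  0.03] | shift now-axes cm [-0.13 -0.01 -0.01] | shift in goal axes cm [-0.13 -0.01 -0.01]
```

Contact at the expected height; release.

Request:
{"method": "move_arm", "body": {
  "steps": [
    {"x":0,"y":0,"z":0,"wx":0,"wy":0,"wz":0,"grip":4},
    {"x":0,"y":0,"z":0,"wx":0,"wy":0,"wz":0,"grip":4},
    {"x":0,"y":0,"z":0,"wx":0,"wy":0,"wz":0,"grip":4},
    {"x":0,"y":0,"z":-2,"wx":0,"wy":0,"wz":0,"grip":4},
    {"x":0,"y":0,"z":-5,"wx":0,"wy":0,"wz":0,"grip":4},
    {"x":0,"y":0,"z":-5,"wx":0,"wy":0,"wz":0,"grip":8.8},
    {"x":0,"y":0,"z":-1,"wx":0,"wy":0,"wz":0,"grip":8.8}
  ]
}}

```text
time_s: 16.68
tcp_pos: [0.6896, -0.1244, 0.1725]
tool_rot: [3.141, 0.038, 0.011]
ft_force: [0.1, 0.1, -0.4]
gripper_width: 0.658
```

```bash
python3 - <<'E'
from h import *
p,im=snap('wrist','w8')
cv2.imwrite('pics/w8b.png',cv2.resize(im,(800,600),interpolation=cv2.INTER_CUBIC))
E
python3 plan.py 0.590 0.1865 0.16 -10.4
```

```text
t 16.73 tcp [ 0.6893 -0.1245  0.1721] yaw 1.4 grip 6.18 F [-0.7  0.4  2. ] q [ 0.44  0.77 -0.53  1.43  0.42  1.05 -0.15]
w deg [-0.02 -0.35 11.8 ] | shift now-axes cm [ -9.18 -31.33   1.14] | shift in goal axes cm [-15.38 -28.79   1.21]
```

View pics/w8b.png

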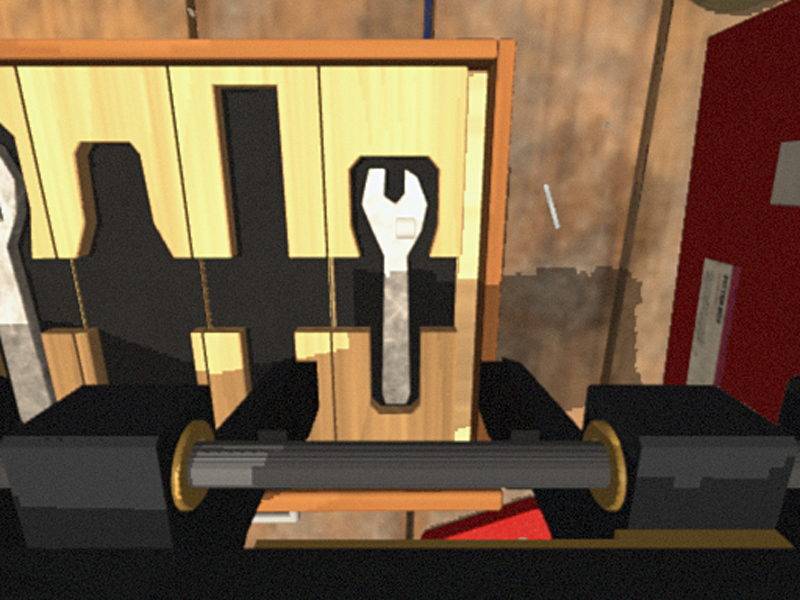

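Request:
{"method": "move_arm", "body": {
  "steps": [
    {"x":-1.5,"y":-4.5,"z":0,"wx":0,"wy":-0.3,"wz":5.9,"grip":8.8},
    {"x":-2,"y":-5,"z":0,"wx":0,"wy":0,"wz":5.9,"grip":8.8},
    {"x":-3,"y":-5,"z":0,"wx":0,"wy":0,"wz":0,"grip":8.8},
    {"x":-3,"y":-5,"z":0,"wx":0,"wy":0,"wz":0,"grip":8.8},
    {"x":-3,"y":-5,"z":1,"wx":0,"wy":0,"wz":0,"grip":8.8},
    {"x":-2,"y":-3,"z":1,"wx":0,"wy":0,"wz":0,"grip":8.8},
    {"x":0,"y":0,"z":0,"wx":0,"wy":0,"wz":0,"grip":8.8}
  ]
}}

```text
time_s: 17.6
tcp_pos: [0.5764, 0.1754, 0.1462]
tool_rot: [3.125, -0.299, -0.01]
ft_force: [-0.4, -1.1, -0.2]
gripper_width: 1.001
```

```bash
python3 plan.py 0.590 0.1865 0.021 -10.4
```

```text
t 17.6 tcp [0.5764 0.1754 0.1462] yaw -10.92 grip 8.82 F [-0.4 -1.1 -0.2] q [-0.    0.65 -0.51  1.72  0.39  0.88 -0.88]
w deg [ 0.18  0.36 -0.52] | shift now-axes cm [ 1.2  -1.38 12.51] | shift in goal axes cm [ 1.14 -1.33 12.52]
```

Request:
{"method": "move_arm", "body": {
  "steps": [
    {"x":1.2,"y":-1.4,"z":4,"wx":0.2,"wy":0.35,"wz":-0.5,"grip":8.8},
    {"x":0,"y":0,"z":4,"wx":0,"wy":0,"wz":0,"grip":8.8},
    {"x":0,"y":0,"z":0,"wx":0,"wy":0,"wz":0,"grip":8.8},
    {"x":0,"y":0,"z":0,"wx":0,"wy":0,"wz":0,"grip":8.8}
  ]
}}

```text
time_s: 18.1
tcp_pos: [0.5932, 0.1821, 0.0646]
tool_rot: [3.125, -0.291, 0.002]
ft_force: [0.8, 0.3, -0.2]
gripper_width: 0.999
```

```bash
python3 plan.py 0.590 0.1865 0.021 -10.4
python3 - <<'E'
from h import *
p,im=snap('wrist','w9')
cv2.imwrite('pics/w9b.png',cv2.resize(im,(800,600),interpolation=cv2.INTER_CUBIC))
E
```

```text
t 18.1 tcp [0.5932 0.1821 0.0646] yaw -10.65 grip 8.81 F [ 0.8  0.3 -0.2] q [-0.05  0.79 -0.45  1.71  0.47  0.76 -0.92]
w deg [ 0.15 -0.09 -0.25] | shift now-axes cm [-0.41 -0.39  4.36] | shift in goal axes cm [-0.4  -0.38  4.36]
```

View pics/w9b.png

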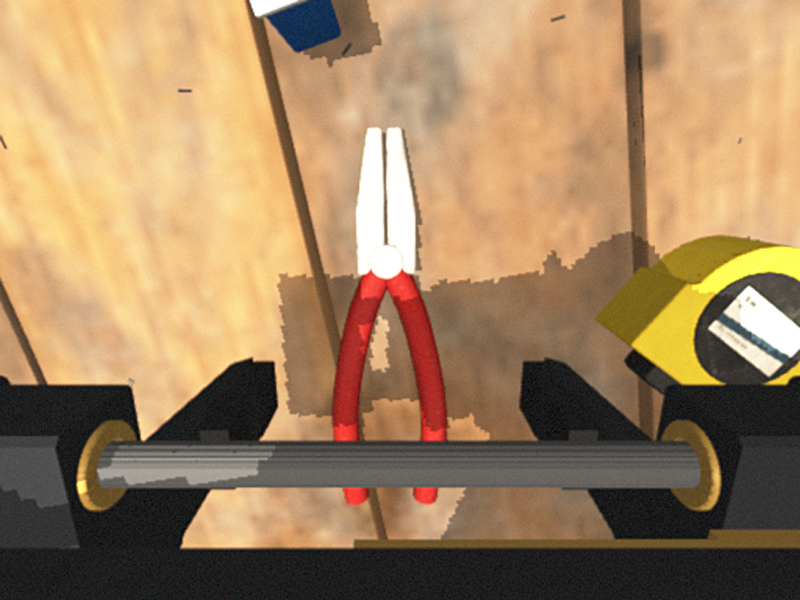

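Request:
{"method": "move_arm", "body": {
  "steps": [
    {"x":-0.45,"y":-0.45,"z":1.5,"wx":0.15,"wy":-0.1,"wz":-0.2,"grip":8.8},
    {"x":0,"y":0,"z":1.7,"wx":0,"wy":0,"wz":0,"grip":8.8},
    {"x":0,"y":0,"z":0.8,"wx":0,"wy":0,"wz":0,"grip":8.8},
    {"x":0,"y":0,"z":0,"wx":0,"wy":0,"wz":0,"grip":8.8}
  ]
}}

```text
time_s: 18.65
tcp_pos: [0.5906, 0.1872, 0.024]
tool_rot: [-3.128, 0.287, -0.004]
ft_force: [0.0, 0.3, 0.1]
gripper_width: 0.996
```

```bash
python3 plan.py 0.590 0.1865 0.021 -10.4
```

```text
t 18.65 tcp [0.5906 0.1872 0.024 ] yaw -10.49 grip 8.78 F [0.  0.3 0.1] q [-0.08  0.84 -0.42  1.71  0.5   0.69 -0.96]
w deg [-0.05 -0.14 -0.09] | shift now-axes cm [-0.04  0.08  0.3 ] | shift in goal axes cm [-0.04  0.08  0.3 ]
```

Request:
{"method": "move_arm", "body": {
  "steps": [
    {"x":0,"y":0,"z":0.35,"wx":0,"wy":-0.15,"wz":0,"grip":8.8},
    {"x":0,"y":0,"z":0,"wx":0,"wy":0,"wz":0,"grip":4},
    {"x":0,"y":0,"z":0,"wx":0,"wy":0,"wz":0,"grip":0},
    {"x":0,"y":0,"z":0,"wx":0,"wy":0,"wz":0,"grip":0},
    {"x":0,"y":0,"z":0,"wx":0,"wy":0,"wz":0,"grip":0},
    {"x":0,"y":0,"z":0,"wx":0,"wy":0,"wz":0,"grip":0}
  ]
}}

```text
time_s: 19.4
tcp_pos: [0.5911, 0.1874, 0.0212]
tool_rot: [-3.127, 0.287, -0.001]
ft_force: [-1.3, 0.3, 0.4]
gripper_width: 0.461
```

```bash
python3 plan.py 0.590 0.1865 0.021 -10.4
```

```text
t 19.4 tcp [0.5911 0.1874 0.0212] yaw -10.49 grip 4.06 F [-1.3  0.3  0.4] q [-0.08  0.85 -0.42  1.71  0.5   0.69 -0.95]
w deg [-0.08 -0.04 -0.09] | shift now-axes cm [-0.09  0.11  0.02] | shift in goal axes cm [-0.09  0.11  0.02]
```

Request:
{"method": "move_arm", "body": {
  "steps": [
    {"x":0,"y":0,"z":-1,"wx":0,"wy":0,"wz":0,"grip":0},
    {"x":0,"y":0,"z":-4,"wx":0,"wy":0,"wz":0,"grip":0},
    {"x":0,"y":0,"z":-4,"wx":0,"wy":0,"wz":-3,"grip":0},
    {"x":0,"y":3,"z":-1,"wx":0,"wy":0,"wz":-5,"grip":0},
    {"x":0,"y":5,"z":0,"wx":0,"wy":0,"wz":-3.8,"grip":0},
    {"x":-1,"y":5,"z":0,"wx":0,"wy":0,"wz":0,"grip":0},
    {"x":-1,"y":5,"z":0,"wx":0,"wy":0,"wz":0,"grip":0},
    {"x":-1,"y":3,"z":0,"wx":0,"wy":0,"wz":0,"grip":0}
  ]
}}

```text
time_s: 20.4
tcp_pos: [0.5588, -0.026, 0.1274]
tool_rot: [-3.139, -0.057, -0.006]
ft_force: [0.1, 0.9, -2.0]
gripper_width: 0.458
```

```bash
python3 plan.py 0.5197 -0.1307 0.09 1.35
python3 - <<'E'
from h import *
p,im=snap('wrist','w10')
cv2.imwrite('pics/w10b.png',cv2.resize(im,(800,600),interpolation=cv2.INTER_CUBIC))
E
```

```text
t 20.4 tcp [ 0.5588 -0.026   0.1274] yaw 2.07 grip 4.04 F [ 0.1  0.9 -2. ] q [ 0.39  0.63 -0.56  1.85  0.45  0.79 -0.38]
w deg [-0.13 -0.22  0.72] | shift now-axes cm [-4.3  10.33  3.7 ] | shift in goal axes cm [-4.16 10.37  3.74]
```

View pics/w10b.png

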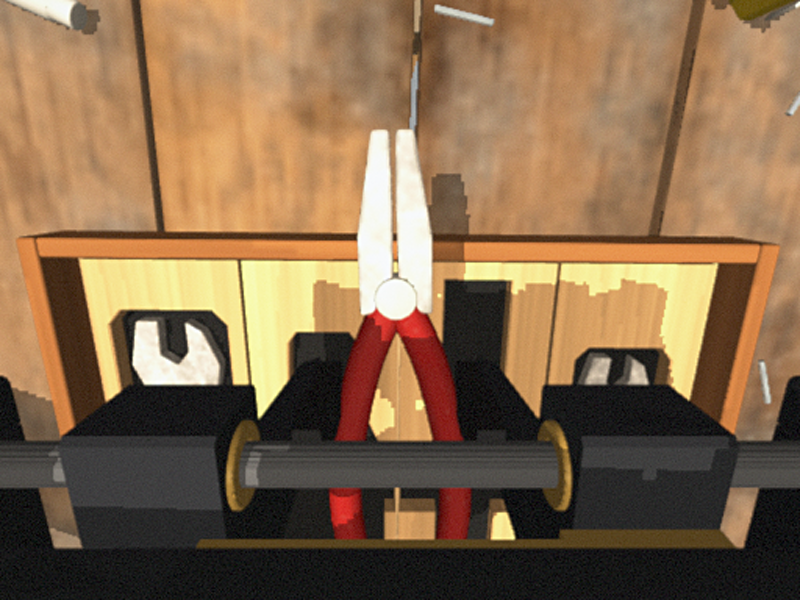

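Run:
```python
from h import *
np.set_printoptions(precision=4,suppress=True)
p=pickle.load(open('pics/w10.pkl','rb'))
f=lambda a,z:bp(p,np.array(a)/1.5625,z)[:,:2]
P=f([(371,131),(412,131),(358,240),(433,240),(342,410),(458,410)],.116)
q=P-[.5588,-.026]; print(q,q.reshape(-1,2,2).mean(1))
```

```text
[[-0.011   0.0843]
 [ 0.0011  0.0847]
 [-0.0145  0.0518]
 [ 0.0092  0.0527]
 [-0.0194 -0.0084]
 [ 0.0216 -0.007 ]] [[-0.005   0.0845]
 [-0.0026  0.0522]
 [ 0.0011 -0.0077]]
```

Request:
{"method": "move_arm", "body": {
  "steps": [
    {"x":-1.5,"y":4,"z":0,"wx":-0.1,"wy":-0.2,"wz":0.7,"grip":0},
    {"x":-1.5,"y":4,"z":1,"wx":0,"wy":0,"wz":0,"grip":0},
    {"x":-1.1,"y":2,"z":1,"wx":0,"wy":0,"wz":0,"grip":0},
    {"x":0,"y":0,"z":0,"wx":0,"wy":0,"wz":0,"grip":0},
    {"x":0,"y":0,"z":0,"wx":0,"wy":0,"wz":0,"grip":0}
  ]
}}

```text
time_s: 21.08
tcp_pos: [0.5189, -0.1328, 0.1084]
tool_rot: [3.14, 0.031, 0.002]
ft_force: [0.9, 0.3, -2.4]
gripper_width: 0.458
```

```bash
python3 plan.py 0.5197 -0.1307 0.0352 1.35
python3 - <<'E'
from h import *
p,im=snap('wrist','w11')
cv2.imwrite('pics/w11b.png',cv2.resize(im,(800,600),interpolation=cv2.INTER_CUBIC))
E
```

```text
t 21.07 tcp [ 0.5189 -0.1328  0.1084] yaw 1.15 grip 4.03 F [ 0.9  0.3 -2.4] q [ 0.58  0.62 -0.54  1.92  0.47  0.73 -0.22]
w deg [ 0.11 -0.06 -0.2 ] | shift now-axes cm [ 0.08 -0.23  7.32] | shift in goal axes cm [ 0.09 -0.21  7.32]
```

View pics/w11b.png

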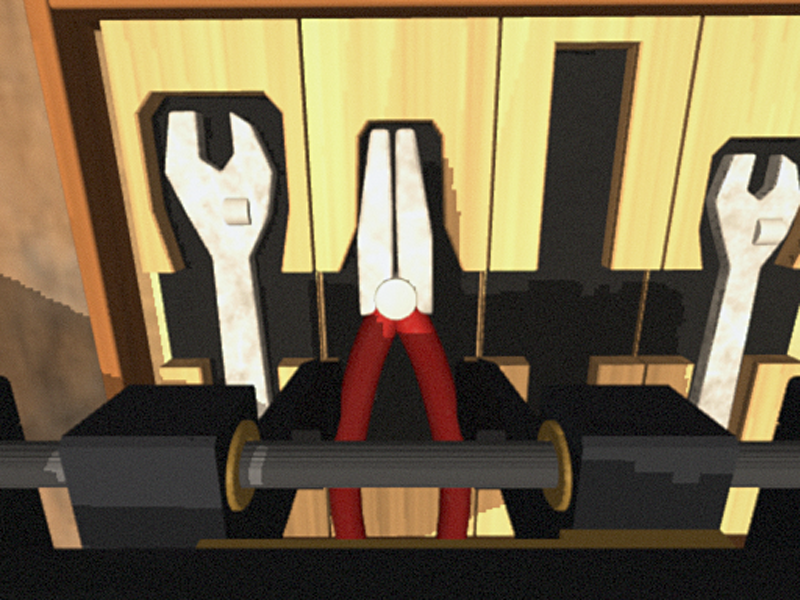

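Request:
{"method": "move_arm", "body": {
  "steps": [
    {"x":0,"y":-0.4,"z":2,"wx":0.1,"wy":0,"wz":1,"grip":0},
    {"x":0,"y":0,"z":2,"wx":0,"wy":0,"wz":0,"grip":0},
    {"x":0,"y":0,"z":1.5,"wx":0,"wy":0,"wz":0,"grip":0},
    {"x":0,"y":0,"z":0,"wx":0,"wy":0,"wz":0,"grip":0}
  ]
}}

```text
time_s: 21.62
tcp_pos: [0.5216, -0.1242, 0.0521]
tool_rot: [-3.14, -0.015, -0.006]
ft_force: [-0.3, 0.5, -2.2]
gripper_width: 0.456
```

```bash
python3 plan.py 0.5195 -0.1287 0.0352 0.2
```

```text
t 21.62 tcp [ 0.5216 -0.1242  0.0521] yaw 0.54 grip 4.02 F [-0.3  0.5 -2.2] q [ 0.52  0.71 -0.48  1.93  0.54  0.62 -0.3 ]
w deg [-0.08 -0.23  0.34] | shift now-axes cm [-0.22  0.45  1.69] | shift in goal axes cm [-0.21  0.45  1.69]
```

Request:
{"method": "move_arm", "body": {
  "steps": [
    {"x":-0.3,"y":0.5,"z":0.5,"wx":-0.1,"wy":-0.25,"wz":0.3,"grip":0},
    {"x":0,"y":0,"z":0.6,"wx":0,"wy":0,"wz":0,"grip":0},
    {"x":0,"y":0,"z":0.4,"wx":0,"wy":0,"wz":0,"grip":0},
    {"x":0,"y":0,"z":0,"wx":0,"wy":0,"wz":0,"grip":0}
  ]
}}

```text
time_s: 22.12
tcp_pos: [0.5193, -0.1301, 0.037]
tool_rot: [3.141, 0.005, 0.002]
ft_force: [0.2, 0.3, -2.0]
gripper_width: 0.459
```

```bash
python3 plan.py 0.5195 -0.1287 0.0352 0.2
```

```text
t 22.12 tcp [ 0.5193 -0.1301  0.037 ] yaw 0.19 grip 4.04 F [ 0.2  0.3 -2. ] q [ 0.51  0.73 -0.46  1.94  0.55  0.6  -0.31]
w deg [ 0.06 -0.06 -0.01] | shift now-axes cm [ 0.02 -0.14  0.18] | shift in goal axes cm [ 0.02 -0.14  0.18]
```

Request:
{"method": "move_arm", "body": {
  "steps": [
    {"x":0,"y":-0.15,"z":0.25,"wx":0,"wy":0,"wz":0,"grip":0},
    {"x":0,"y":0,"z":0.15,"wx":0,"wy":0,"wz":0,"grip":0}
  ]
}}

```text
time_s: 22.38
tcp_pos: [0.5198, -0.1291, 0.0347]
tool_rot: [3.139, 0.005, 0.002]
ft_force: [-8.1, 1.6, 24.0]
gripper_width: 0.457
```

```bash
python3 plan.py 0.5195 -0.1287 0.0352 0.2
```

```text
t 22.38 tcp [ 0.5198 -0.1291  0.0347] yaw 0.17 grip 4.03 F [-8.1  1.6 24. ] q [ 0.5   0.74 -0.45  1.94  0.56  0.59 -0.31]
w deg [ 0.18 -0.08 -0.03] | shift now-axes cm [-0.03 -0.04 -0.05] | shift in goal axes cm [-0.03 -0.04 -0.05]
```

Contact; release to 6.3 cm and rise.

Request:
{"method": "move_arm", "body": {
  "steps": [
    {"x":0,"y":0,"z":-0.1,"wx":0,"wy":0,"wz":0,"grip":4.1},
    {"x":0,"y":0,"z":0,"wx":0,"wy":0,"wz":0,"grip":6.3},
    {"x":0,"y":0,"z":0,"wx":0,"wy":0,"wz":0,"grip":6.3},
    {"x":0,"y":0,"z":-2,"wx":0,"wy":0,"wz":0,"grip":6.3},
    {"x":0,"y":0,"z":-5,"wx":0,"wy":0,"wz":0,"grip":6.3},
    {"x":0,"y":0,"z":-6,"wx":0,"wy":0,"wz":0,"grip":6.3},
    {"x":0,"y":0,"z":-1,"wx":0,"wy":0,"wz":0,"grip":6.3}
  ]
}}

```text
time_s: 23.25
tcp_pos: [0.5205, -0.1277, 0.1835]
tool_rot: [3.139, 0.007, 0.006]
ft_force: [-0.1, 0.5, -0.0]
gripper_width: 0.717
```

```bash
python3 plan.py 0.569 0.34 0.17 7.6
python3 - <<'E'
from h import *
p,im=snap('wrist','w12')
cv2.imwrite('pics/w12b.png',cv2.resize(im,(800,600),interpolation=cv2.INTER_CUBIC))
E
```

```text
t 23.25 tcp [ 0.5205 -0.1277  0.1835] yaw 0.27 grip 6.32 F [-0.1  0.5 -0. ] q [ 0.63  0.51 -0.61  1.88  0.38  0.86 -0.17]
w deg [ 0.18 -0.21 -7.33] | shift now-axes cm [  5.06 -46.75   1.24] | shift in goal axes cm [ 10.99 -45.72   1.35]
```

View pics/w12b.png

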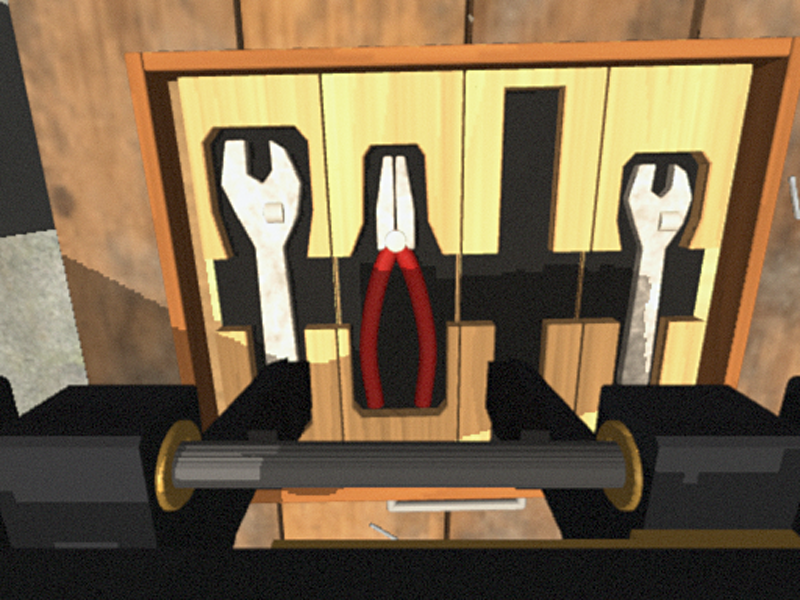

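Request:
{"method": "move_arm", "body": {
  "steps": [
    {"x":0.5,"y":-5,"z":0,"wx":0.2,"wy":-0.2,"wz":-3.7,"grip":7},
    {"x":1,"y":-5.6,"z":0,"wx":0,"wy":0,"wz":-3.7,"grip":7},
    {"x":1.4,"y":-5.6,"z":0,"wx":0,"wy":0,"wz":0,"grip":7},
    {"x":1.4,"y":-5.6,"z":0,"wx":0,"wy":0,"wz":0,"grip":7},
    {"x":1.4,"y":-5.6,"z":0,"wx":0,"wy":0,"wz":0,"grip":7},
    {"x":1.4,"y":-5.6,"z":0,"wx":0,"wy":0,"wz":0,"grip":7},
    {"x":1.4,"y":-5.6,"z":0,"wx":0,"wy":0,"wz":0,"grip":7},
    {"x":1.4,"y":-4,"z":0,"wx":0,"wy":0,"wz":0,"grip":7}
  ]
}}

```text
time_s: 24.3
tcp_pos: [0.5694, 0.3118, 0.1744]
tool_rot: [3.129, 0.2, -0.019]
ft_force: [-0.2, -0.9, 0.5]
gripper_width: 0.794
```

Request:
{"method": "move_arm", "body": {
  "steps": [
    {"x":0,"y":0,"z":0,"wx":0,"wy":0,"wz":0,"grip":7},
    {"x":0,"y":0,"z":0,"wx":0,"wy":0,"wz":0,"grip":7}
  ]
}}

```text
time_s: 24.55
tcp_pos: [0.5671, 0.3146, 0.1721]
tool_rot: [3.129, 0.208, -0.025]
ft_force: [-0.1, 0.8, -1.2]
gripper_width: 0.79
```

```bash
python3 plan.py 0.569 0.42 0.028 7.6
python3 - <<'E'
from h import *
p,im=snap('wrist','w13')
cv2.imwrite('pics/w13b.png',cv2.resize(im,(800,600),interpolation=cv2.INTER_CUBIC))
E
```

```text
t 24.55 tcp [0.5671 0.3146 0.1721] yaw 7.6 grip 6.96 F [-0.1  0.8 -1.2] q [-0.16  0.72 -0.63  1.56  0.47  1.03 -0.79]
w deg [ 0.29  0.93 -0.  ] | shift now-axes cm [  1.81 -10.49  14.33] | shift in goal axes cm [  1.58 -10.42  14.41]
```

View pics/w13b.png

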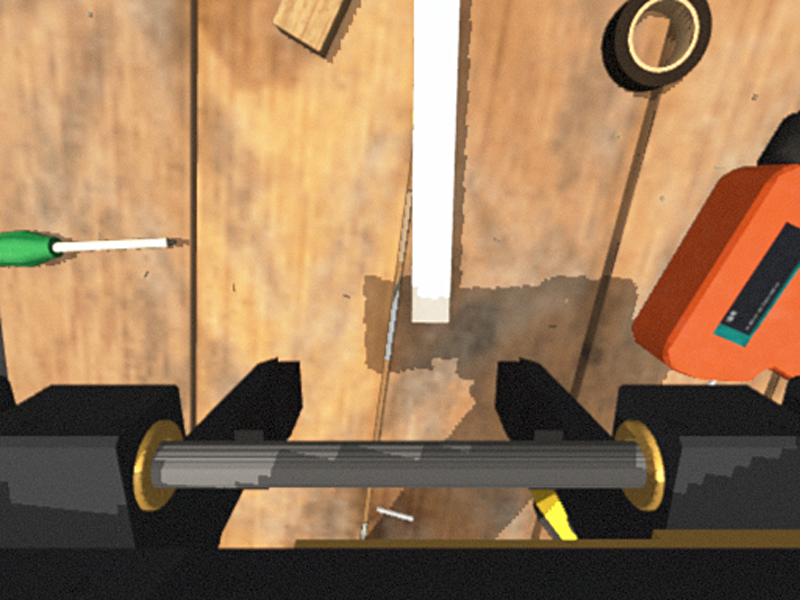

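Run:
```python
from h import *
np.set_printoptions(precision=4,suppress=True)
p=pickle.load(open('pics/w13.pkl','rb'))
f=lambda a,z:bp(p,np.array(a)/1.5625,z)[:,:2]
P=f([(412,322),(449,322),(413,3),(460,3)],.048); print(P)
e=P[:2].mean(0);t=P[2:].mean(0);d=(t-e)/np.linalg.norm(t-e);print('yaw',np.degrees(np.arctan2(-d[0],d[1])),'centre',e+.116*d)
```

```text
[[0.5751 0.3031]
 [0.5971 0.3062]
 [0.5521 0.4678]
 [0.5751 0.4708]]
yaw 7.778785006975957 centre [0.5704 0.4196]
```

Request:
{"method": "move_arm", "body": {
  "steps": [
    {"x":0.9,"y":-5.2,"z":3,"wx":0.3,"wy":0.9,"wz":0,"grip":7},
    {"x":0.8,"y":-5.2,"z":3,"wx":0,"wy":0,"wz":0,"grip":7},
    {"x":0,"y":0,"z":3,"wx":0,"wy":0,"wz":0,"grip":7},
    {"x":0,"y":0,"z":0,"wx":0,"wy":0,"wz":0,"grip":7}
  ]
}}

```text
time_s: 25.1
tcp_pos: [0.5741, 0.4131, 0.0791]
tool_rot: [3.131, 0.191, 0.002]
ft_force: [0.7, -0.2, -0.7]
gripper_width: 0.795
```

```bash
python3 plan.py 0.5703 0.4197 0.028 7.7
```

```text
t 25.1 tcp [0.5741 0.4131 0.0791] yaw 6.97 grip 7.0 F [ 0.7 -0.2 -0.7] q [-0.35  0.91 -0.56  1.44  0.55  0.95 -0.94]
w deg [ 0.29 -0.06 -0.73] | shift now-axes cm [-0.31 -0.73  5.1 ] | shift in goal axes cm [-0.29 -0.71  5.11]
```

Request:
{"method": "move_arm", "body": {
  "steps": [
    {"x":-0.35,"y":-0.75,"z":1.5,"wx":0.3,"wy":0,"wz":-0.7,"grip":7},
    {"x":0,"y":0,"z":2,"wx":0,"wy":0,"wz":0,"grip":7},
    {"x":0,"y":0,"z":1.3,"wx":0,"wy":0,"wz":0,"grip":7},
    {"x":0,"y":0,"z":0,"wx":0,"wy":0,"wz":0,"grip":7}
  ]
}}

```text
time_s: 25.6
tcp_pos: [0.5721, 0.418, 0.0308]
tool_rot: [-3.134, -0.205, -0.006]
ft_force: [0.5, -0.1, 0.2]
gripper_width: 0.796
```

```bash
python3 plan.py 0.5703 0.4197 0.028 7.7
```

```text
t 25.6 tcp [0.5721 0.418  0.0308] yaw 7.5 grip 7.01 F [ 0.5 -0.1  0.2] q [-0.37  0.97 -0.54  1.45  0.58  0.88 -0.95]
w deg [-0.05 -0.23 -0.2 ] | shift now-axes cm [-0.16 -0.19  0.28] | shift in goal axes cm [-0.15 -0.2   0.28]
```

Request:
{"method": "move_arm", "body": {
  "steps": [
    {"x":-0.2,"y":-0.25,"z":0.3,"wx":0,"wy":-0.25,"wz":-0.2,"grip":7},
    {"x":0,"y":0,"z":0,"wx":0,"wy":0,"wz":0,"grip":3},
    {"x":0,"y":0,"z":0,"wx":0,"wy":0,"wz":0,"grip":0},
    {"x":0,"y":0,"z":0,"wx":0,"wy":0,"wz":0,"grip":0},
    {"x":0,"y":0,"z":0,"wx":0,"wy":0,"wz":0,"grip":0},
    {"x":0,"y":0,"z":0,"wx":0,"wy":0,"wz":0,"grip":0},
    {"x":0,"y":0,"z":0,"wx":0,"wy":0,"wz":0,"grip":0}
  ]
}}

```text
time_s: 26.48
tcp_pos: [0.5706, 0.4212, 0.0295]
tool_rot: [-3.132, -0.211, -0.003]
ft_force: [0.5, -0.9, -0.1]
gripper_width: 0.249
```

```bash
python3 plan.py 0.5703 0.4197 0.028 7.7
```

```text
t 26.48 tcp [0.5706 0.4212 0.0295] yaw 7.69 grip 2.2 F [ 0.5 -0.9 -0.1] q [-0.37  0.97 -0.54  1.44  0.58  0.88 -0.95]
w deg [-0.14 -0.1  -0.01] | shift now-axes cm [-0.05  0.14  0.15] | shift in goal axes cm [-0.05  0.14  0.15]
```

Request:
{"method": "move_arm", "body": {
  "steps": [
    {"x":0,"y":0,"z":-1,"wx":0,"wy":0,"wz":0,"grip":0},
    {"x":0,"y":0,"z":-4,"wx":0,"wy":0,"wz":0,"grip":0},
    {"x":0,"y":0,"z":-5,"wx":0,"wy":0,"wz":0,"grip":0},
    {"x":0,"y":2,"z":-3,"wx":0,"wy":0,"wz":3,"grip":0},
    {"x":0,"y":5,"z":0,"wx":0,"wy":0,"wz":3.3,"grip":0},
    {"x":0.3,"y":5.5,"z":0,"wx":0,"wy":0,"wz":0,"grip":0},
    {"x":0.3,"y":5.5,"z":0,"wx":0,"wy":0,"wz":0,"grip":0},
    {"x":0.3,"y":5.5,"z":0,"wx":0,"wy":0,"wz":0,"grip":0}
  ]
}}

```text
time_s: 27.48
tcp_pos: [0.5881, 0.186, 0.1659]
tool_rot: [-3.136, -0.048, -0.003]
ft_force: [1.0, -0.1, -1.9]
gripper_width: 0.246
```

```bash
python3 plan.py 0.6037 -0.127 0.12 1.35
```

```text
t 27.48 tcp [0.5881 0.186  0.1659] yaw 1.75 grip 2.16 F [ 1.  -0.1 -1.9] q [ 0.05  0.67 -0.61  1.68  0.45  0.94 -0.7 ]
w deg [-0.31 -0.11  0.4 ] | shift now-axes cm [ 0.6  31.36  4.43] | shift in goal axes cm [ 0.82 31.33  4.59]
```

Request:
{"method": "move_arm", "body": {
  "steps": [
    {"x":0.2,"y":5.5,"z":0,"wx":-0.3,"wy":-0.1,"wz":0.4,"grip":0},
    {"x":0.2,"y":5.5,"z":0,"wx":0,"wy":0,"wz":0,"grip":0},
    {"x":0.2,"y":5.5,"z":0,"wx":0,"wy":0,"wz":0,"grip":0},
    {"x":0,"y":5,"z":0,"wx":0,"wy":0,"wz":0,"grip":0},
    {"x":0,"y":4.5,"z":1,"wx":0,"wy":0,"wz":0,"grip":0},
    {"x":0,"y":3,"z":1,"wx":0,"wy":0,"wz":0,"grip":0},
    {"x":0,"y":0,"z":2,"wx":0,"wy":0,"wz":0,"grip":0},
    {"x":0,"y":0,"z":0,"wx":0,"wy":0,"wz":0,"grip":0}
  ]
}}

```text
time_s: 28.48
tcp_pos: [0.6002, -0.1203, 0.1284]
tool_rot: [3.137, 0.024, 0.004]
ft_force: [-0.5, 0.1, -2.2]
gripper_width: 0.245
```

```bash
python3 plan.py 0.6037 -0.127 0.0435 1.35
```

```text
t 28.48 tcp [ 0.6002 -0.1203  0.1284] yaw 0.86 grip 2.16 F [-0.5  0.1 -2.2] q [ 0.52  0.7  -0.56  1.71  0.47  0.87 -0.24]
w deg [ 0.26 -0.16 -0.49] | shift now-axes cm [0.32 0.64 8.49] | shift in goal axes cm [0.34 0.68 8.49]
```

Request:
{"method": "move_arm", "body": {
  "steps": [
    {"x":0.35,"y":0.7,"z":2,"wx":0.25,"wy":-0.15,"wz":-0.5,"grip":0},
    {"x":0,"y":0,"z":1.2,"wx":0,"wy":0,"wz":0,"grip":0},
    {"x":0,"y":0,"z":0,"wx":0,"wy":0,"wz":0,"grip":0},
    {"x":0,"y":0,"z":0,"wx":0,"wy":0,"wz":0,"grip":0}
  ]
}}

```text
time_s: 28.98
tcp_pos: [0.6056, -0.1212, 0.0983]
tool_rot: [-3.139, -0.048, -0.005]
ft_force: [-0.3, 0.0, -1.9]
gripper_width: 0.248
```

```bash
python3 plan.py 0.6037 -0.127 0.0435 1.35
python3 - <<'E'
from h import *
p,im=snap('wrist','w14')
cv2.imwrite('pics/w14b.png',cv2.resize(im,(800,600),interpolation=cv2.INTER_CUBIC))
E
```

```text
t 28.98 tcp [ 0.6056 -0.1212  0.0983] yaw 1.76 grip 2.18 F [-0.3  0.  -1.9] q [ 0.51  0.75 -0.55  1.7   0.5   0.83 -0.23]
w deg [-0.12 -0.19  0.41] | shift now-axes cm [-0.23  0.58  5.48] | shift in goal axes cm [-0.2   0.57  5.48]
```

View pics/w14b.png

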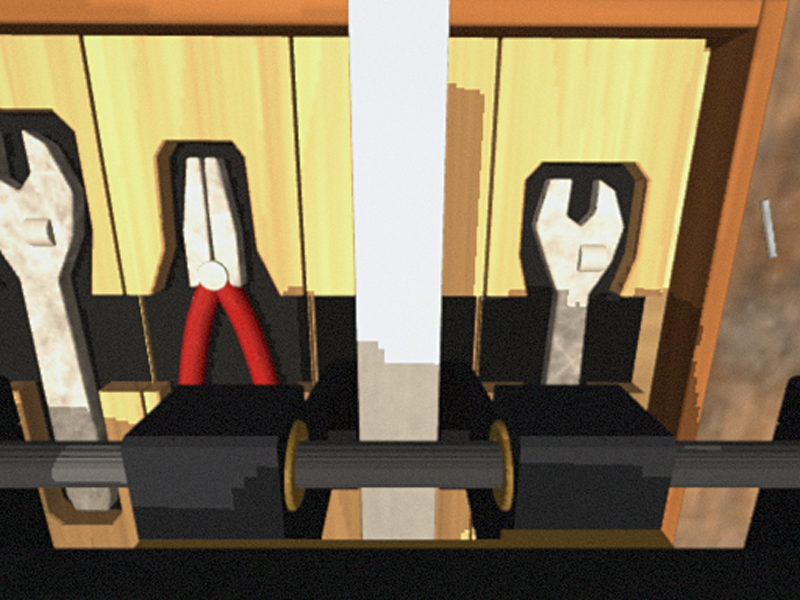

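Request:
{"method": "move_arm", "body": {
  "steps": [
    {"x":-0.25,"y":0.65,"z":1.2,"wx":-0.1,"wy":-0.2,"wz":0.4,"grip":0},
    {"x":0,"y":0,"z":0.8,"wx":0,"wy":0,"wz":0,"grip":0},
    {"x":0,"y":0,"z":0,"wx":0,"wy":0,"wz":0,"grip":0},
    {"x":0,"y":0,"z":0,"wx":0,"wy":0,"wz":0,"grip":0}
  ]
}}

```text
time_s: 29.52
tcp_pos: [0.6034, -0.1283, 0.0775]
tool_rot: [3.141, 0.036, 0.001]
ft_force: [0.2, -0.3, -2.3]
gripper_width: 0.246
```

```bash
python3 plan.py 0.6037 -0.127 0.0435 1.35
python3 - <<'E'
from h import *
p,im=snap('top','t15')
cv2.imwrite('pics/t15b.png',cv2.resize(im[110:265,280:420],None,fx=3.8,fy=3.8,interpolation=cv2.INTER_CUBIC))
p,im=snap('side','s15')
cv2.imwrite('pics/s15b.png',cv2.resize(im[180:350,170:410],None,fx=3.2,fy=3.2,interpolation=cv2.INTER_CUBIC))
E
```

```text
t 29.52 tcp [ 0.6034 -0.1283  0.0775] yaw 1.32 grip 2.17 F [ 0.2 -0.3 -2.3] q [ 0.51  0.78 -0.53  1.71  0.52  0.8  -0.24]
w deg [ 0.   -0.03 -0.03] | shift now-axes cm [ 0.03 -0.13  3.4 ] | shift in goal axes cm [ 0.03 -0.13  3.4 ]
```

View pics/t15b.png

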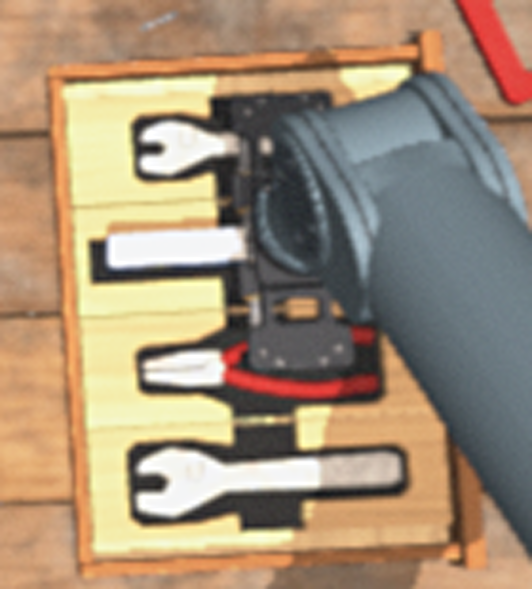

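View pics/s15b.png

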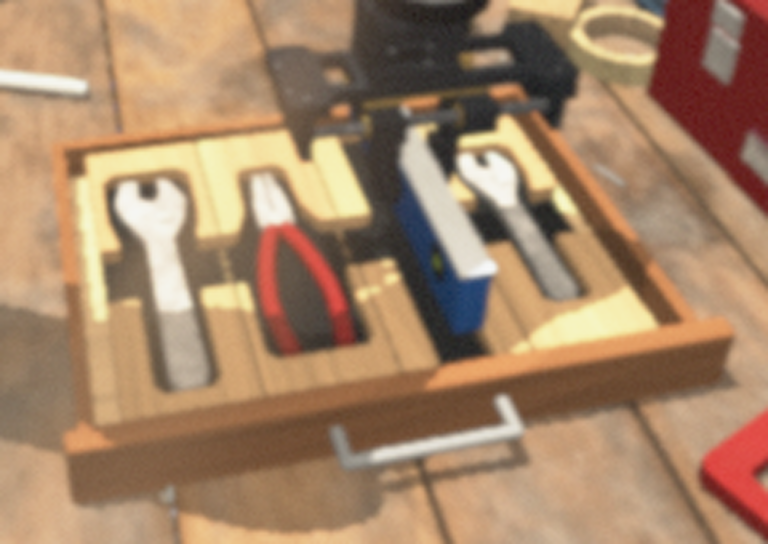

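Run:
```python
from h import *
np.set_printoptions(precision=4,suppress=True)
p=pickle.load(open('pics/t15.pkl','rb'))
f=lambda a,z:bp(p,np.array(a)/3.8+[280,110],z)[:,:2]
print(f([(107,238),(109,270),(240,228),(240,262)],.096))
print('slot',f([(91,240),(92,282)],.026))
p=pickle.load(open('pics/s15.pkl','rb'))
f=lambda a,z:bp(p,np.array(a)/3.2+[170,180],z)[:,:2]
print(f([(462,277),(495,262)],.096),f([(467,333)],.048))
```

```text
[[ 0.6087 -0.0129]
 [ 0.5857 -0.0135]
 [ 0.6131 -0.1075]
 [ 0.5888 -0.1064]]
slot [[ 0.6161 -0.0083]
 [ 0.5843 -0.0078]]
[[ 0.5957 -0.2464]
 [ 0.6188 -0.2382]] [[ 0.6046 -0.2447]]
```

Request:
{"method": "move_arm", "body": {
  "steps": [
    {"x":0.15,"y":0,"z":1.2,"wx":0,"wy":0,"wz":0.7,"grip":0},
    {"x":0,"y":0,"z":0.8,"wx":0,"wy":0,"wz":0,"grip":0},
    {"x":0,"y":0,"z":0,"wx":0,"wy":0,"wz":0,"grip":0}
  ]
}}

```text
time_s: 30.0
tcp_pos: [0.6051, -0.1281, 0.0562]
tool_rot: [3.142, 0.016, 0.001]
ft_force: [0.1, -0.7, -1.9]
gripper_width: 0.248
```

```bash
python3 plan.py 0.604 -0.128 0.0435 0.7
```

```text
t 30.0 tcp [ 0.6051 -0.1281  0.0562] yaw 0.58 grip 2.19 F [ 0.1 -0.7 -1.9] q [ 0.49  0.81 -0.51  1.71  0.54  0.76 -0.27]
w deg [ 0.   -0.04 -0.12] | shift now-axes cm [-0.11 -0.01  1.27] | shift in goal axes cm [-0.11 -0.01  1.27]
```

Request:
{"method": "move_arm", "body": {
  "steps": [
    {"x":-0.1,"y":0,"z":0.5,"wx":0,"wy":0,"wz":-0.1,"grip":0},
    {"x":0,"y":0,"z":0.5,"wx":0,"wy":0,"wz":0,"grip":0},
    {"x":0,"y":0,"z":0.2,"wx":0,"wy":0,"wz":0,"grip":0},
    {"x":0,"y":0,"z":0,"wx":0,"wy":0,"wz":0,"grip":0}
  ]
}}

```text
time_s: 30.5
tcp_pos: [0.6042, -0.128, 0.0435]
tool_rot: [3.142, 0.019, 0.002]
ft_force: [0.7, 0.4, -1.6]
gripper_width: 0.245
```

```bash
python3 plan.py 0.604 -0.128 0.0435 0.7
```

```text
t 30.5 tcp [ 0.6042 -0.128   0.0435] yaw 0.69 grip 2.16 F [ 0.7  0.4 -1.6] q [ 0.49  0.83 -0.5   1.71  0.55  0.74 -0.28]
w deg [ 0.   -0.06 -0.01] | shift now-axes cm [-0.02 -0.    0.  ] | shift in goal axes cm [-0.02 -0.    0.  ]
```

Request:
{"method": "move_arm", "body": {
  "steps": [
    {"x":0,"y":0,"z":0.2,"wx":0,"wy":0,"wz":0,"grip":0},
    {"x":0,"y":0,"z":0.1,"wx":0,"wy":0,"wz":0,"grip":0}
  ]
}}

```text
time_s: 30.75
tcp_pos: [0.6043, -0.1281, 0.0434]
tool_rot: [3.14, 0.019, 0.001]
ft_force: [-2.2, -0.3, 2.1]
gripper_width: 0.245
```

```bash
python3 plan.py 0.604 -0.128 0.0435 0.7
```

```text
t 30.75 tcp [ 0.6043 -0.1281  0.0434] yaw 0.68 grip 2.16 F [-2.2 -0.3  2.1] q [ 0.48  0.83 -0.5   1.71  0.55  0.74 -0.28]
w deg [ 0.09 -0.02 -0.02] | shift now-axes cm [-0.03 -0.01 -0.01] | shift in goal axes cm [-0.03 -0.01 -0.01]
```

Request:
{"method": "move_arm", "body": {
  "steps": [
    {"x":0,"y":0,"z":0,"wx":0,"wy":0,"wz":0,"grip":4.5},
    {"x":0,"y":0,"z":0,"wx":0,"wy":0,"wz":0,"grip":4.5},
    {"x":0,"y":0,"z":0,"wx":0,"wy":0,"wz":0,"grip":4.5},
    {"x":0,"y":0,"z":-2,"wx":0,"wy":0,"wz":0,"grip":4.5},
    {"x":0,"y":0,"z":-5,"wx":0,"wy":0,"wz":0,"grip":4.5},
    {"x":0,"y":0,"z":-6,"wx":0,"wy":0,"wz":0,"grip":4.5},
    {"x":0,"y":0,"z":-6,"wx":0,"wy":0,"wz":0,"grip":4.5},
    {"x":0,"y":5,"z":-2,"wx":0,"wy":0,"wz":0,"grip":4.5}
  ]
}}

```text
time_s: 31.75
tcp_pos: [0.606, -0.1725, 0.2652]
tool_rot: [-3.14, -0.034, -0.007]
ft_force: [1.1, -1.2, -0.9]
gripper_width: 0.512
```

Request:
{"method": "move_arm", "body": {
  "steps": [
    {"x":-2,"y":6,"z":0,"wx":0,"wy":0,"wz":0,"grip":4.5},
    {"x":-2,"y":6,"z":0,"wx":0,"wy":0,"wz":0,"grip":4.5},
    {"x":-2,"y":6,"z":0,"wx":0,"wy":0,"wz":0,"grip":4.5},
    {"x":-2,"y":6,"z":0,"wx":0,"wy":0,"wz":0,"grip":4.5},
    {"x":-2,"y":2,"z":0,"wx":0,"wy":0,"wz":0,"grip":4.5},
    {"x":0,"y":0,"z":0,"wx":0,"wy":0,"wz":0,"grip":4.5}
  ]
}}

```text
time_s: 32.5
tcp_pos: [0.5109, -0.4418, 0.2766]
tool_rot: [3.135, 0.029, 0.026]
ft_force: [0.6, 1.7, 0.1]
gripper_width: 0.507
```

```bash
python3 plan.py 0.604 -0.128 0.0435 0.7
python3 - <<'E'
from h import *
p,im=snap('top','t16')
cv2.imwrite('pics/t16b.png',cv2.resize(im[110:265,200:420],None,fx=3.6,fy=3.6,interpolation=cv2.INTER_CUBIC))
p,im=snap('side','s16')
cv2.imwrite('pics/s16b.png',cv2.resize(im[180:350,170:410],None,fx=3.2,fy=3.2,interpolation=cv2.INTER_CUBIC))
p,im=snap('wrist','w16')
E
```

```text
t 32.5 tcp [ 0.5109 -0.4418  0.2766] yaw 1.06 grip 4.47 F [0.6 1.7 0.1] q [ 1.02  0.62 -0.59  1.43  0.35  1.18  0.41]
w deg [ 0.37 -0.96  0.36] | shift now-axes cm [  9.5  -31.35  23.27] | shift in goal axes cm [  9.7  -31.26  23.31]
```

View pics/t16b.png

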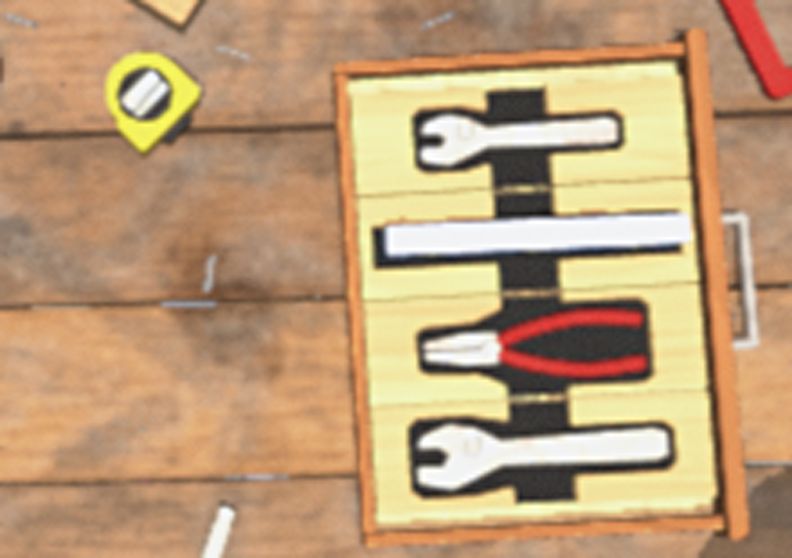

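View pics/s16b.png

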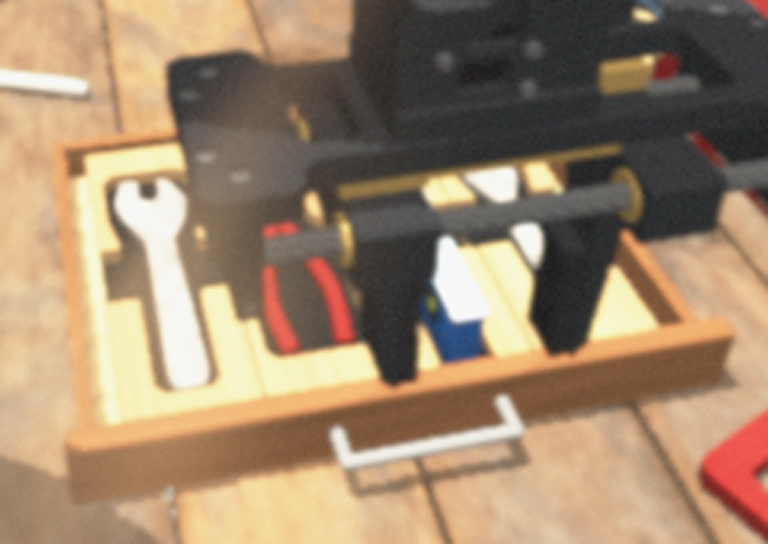

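View pics/w16.png

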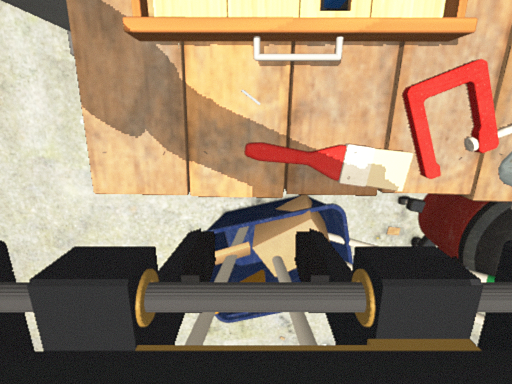

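Request:
{"method": "move_arm", "body": {
  "steps": [
    {"x":-3,"y":5,"z":0,"wx":0,"wy":0,"wz":0,"grip":4.5},
    {"x":-4,"y":4,"z":0,"wx":0,"wy":0,"wz":0,"grip":4.5},
    {"x":-4,"y":4,"z":0,"wx":0,"wy":0,"wz":0,"grip":4.5},
    {"x":-4,"y":4,"z":0,"wx":0,"wy":0,"wz":0,"grip":4.5},
    {"x":-3,"y":3,"z":0,"wx":0,"wy":0,"wz":0,"grip":4.5},
    {"x":0,"y":0,"z":0,"wx":0,"wy":0,"wz":0,"grip":4.5}
  ]
}}

```text
time_s: 33.4
tcp_pos: [0.3519, -0.6359, 0.2754]
tool_rot: [-3.14, -0.081, -0.042]
ft_force: [-0.0, 0.3, -0.6]
gripper_width: 0.512
```

Run:
```python
from h import *
np.set_printoptions(precision=4,suppress=True)
p,im=snap('side','s17')
cv2.imwrite('pics/s17b.png',cv2.resize(im[180:350,170:410],None,fx=3.2,fy=3.2,interpolation=cv2.INTER_CUBIC))
p=pickle.load(open('pics/t16.pkl','rb'))
f=lambda a,z:bp(p,np.array(a)/3.6+[200,110],z)[:,:2]
print(f([(386,226),(387,257),(689,212),(691,241)],.062))
```

```text
[[ 0.6125 -0.0139]
 [ 0.5884 -0.0138]
 [ 0.6165 -0.247 ]
 [ 0.594  -0.2473]]
```

View pics/s17b.png

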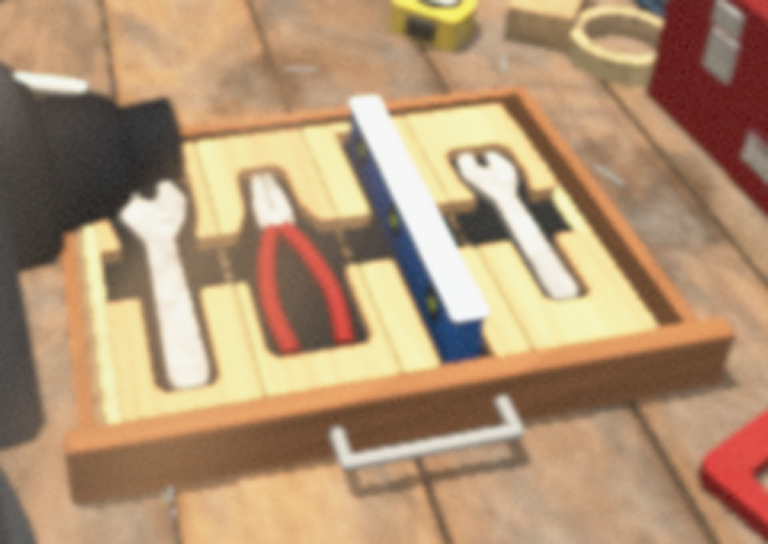

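```bash
python3 -c "
from workcell import robot
print(robot.close_job(), robot.sense()['time_s'])"
```

```text
the job is handed in; nothing more can be done
the job is handed in; nothing more can be done
```

All four tools are back in the drawer, each lowered onto the floor of its own pocket and then released. The order was long spanner, short spanner, pliers, level. The job took about 33 s on the robot's clock and is handed in.

- **Fit and direction:** The last top and side pictures show both spanners and the pliers inside their pockets, with heads and nose at the -y end.
- **Level:** It stands upright in its slot. Its length works out to 233 mm if its top is at the seated height of 62 mm, which matches the real 232 mm. Both ends lie inside the slot.
- **Contact:** Each tool met the floor within about 1 mm of the height I expected, except that the long spanner peaked at about 40 N on the wrist. That force went through the held spanner, well below the 120 N wrist limit. The pliers read about 24 N, and the other two about 2–4 N.
- **Tape measure:** I did not touch it, and it still lies behind the tools.

**Disagreements:**
- The gripper closed narrower than the listed widths on the flat tools: 18 mm against 24 mm, 14.5 mm against 19 mm, and 40 mm against 50 mm. All of them held straight.
- Before I lowered the level, the cameras showed it turned about 1° more than the gripper's reading, so I corrected for that.

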